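Load a stool rail under the drill guard

ROBOT

A 7-joint arm with a two-finger parallel gripper is mounted at the origin on the work surface. World frame = base frame: x ahead of the robot, y to its left, z up, the work surface at z = 0. Lengths are in m, angles in rad, forces in N, time in s.
With the tool pointing down it reaches from about 0.4 to 0.85 m from the base axis. Payload 4.5 kg.
Tool frame: the origin (TCP) lies midway between the tips of the shut fingers; the grasp point (between the pads) lies 19 mm behind it; z points along the fingers, y is the direction in which the jaws open and shut (so a half turn about z gives the same grasp; the last joint's range is limited). The gripper opens to 88 mm and grips with 3 to 60 N. Pads are 18 mm wide; open, the fingers measure 123 mm over their backs; the gripper's body (75 mm by 187 mm) begins 45 mm behind the grasp point.
Start: joints at [1.229, 0.689, -0.195, 1.565, 0.157, 0.902, -0.215], TCP at [0.229, -0.581, 0.239] pointing down, gripper open.
Joint ranges: [-3.01, 3.01], [-0.46, 2.08], [-1.47, 1.51], [0.13, 2.56], [-1, 4.14], [0.04, 2.09], [-2.66, 2.66]. Speed limits (rad/s): [2.57, 2.57, 3.14, 3.14, 3.14, 3.14, 3.14].

INTERFACE

Orientations are given as a unit quaternion [x, y, z, w].
In Python, from plant import r gives the robot as it stands.
- The arm moves only by the tool play_rows, never from a script. Its argument "targets" is a list of rows, each an object of numbers: "jaw": the closure, from 0 (fully open) to 1 (shut); "dx", "dy", "dz": the shift along the tool's x, y, z in m; "yaw": the turn about the tool's z in rad. A call has exactly 5 rows; each row shifts and turns the pose as measured when the row begins, along the tool's axes as they then stand; what a row does not reach is not made up. A row lasts 1/10 s, in which the tool goes at most 50 mm and 8.59 degrees, less where a joint would pass 70% of its speed; a pose out of reach is approached as far as the arm can. A call with a gripper value outside its range is refused whole. The fingers move at their own pace and stop on an object; "squeeze" is the grip in N (left out, the last holds). Time passes only in rows, so rows that do not move let the fingers close, or fill a call up. It gives the time, the measured TCP pose, the force and the opening at its end, in the units of the state.
- r.get_state(): the state, without advancing time (a new reading comes with each control period).
- r.snapshot(name): name is "scene" or "top" or "wrist"; returns a dict with "frame" (420x560x3 uint8, red, green, blue), "z_map" (420x560 float32, m along the optical axis (not along the pixel's ray), 0 where there is no reading), "mtx" (3x3 intrinsics, pixels), "dist_coeffs" ([k1, k2, p1, p2, k3] as OpenCV has them; the pictures are not rectified), "position" and "orientation" of the camera in the world; the wrist camera has in their place "T_tool_cam" (4x4, takes a point from camera to tool coordinates, whose origin is the TCP and whose axes are the flange's). Camera axes: x right, y up, looking along -z (the intrinsics and any distortion apply to the point x, -y, -z); pixel columns grow to the right and rows downward; lengths in m; the calibration is good to about 2 mm. A picture is of the moment at which its call begins: read the wrist's pose just before it.
- r.finish_job(): hands the job in, once; it reports no verdict.
The state is a dict: "clock": time; "q": joint angles; "qd": joint speeds; "joint_torque": joint torques, N m; "tool_pos": TCP position; "eef_rot": TCP orientation; "contact_force": force on the tool from outside, world axes, zero at the start; "moment": the same for the moment, N m; "opening": opening from 0.0 (shut) to 1.0 (fully open).
Only numpy, scipy, OpenCV 4.12 (cv2) and the standard library are available. Lean on these libraries where they do the work, as an engineer would, in place of code of your own. Each camera call takes 0.05 s, during which the arm holds its last target.

TASK

Get the bench drill press ready for the next stool rail: turn the depth wheel until its white sector fills the little window in the hood, and slide the flat wooden rail in under the low guard plate until its front end meets the end stop and its long side lies along the fence. Leave the rail lying flat on the press table and let go of everything; do not disturb the leg blank, the tin or the try square.

Things in the scene. Friction and masses are not known exactly. Their poses are not given: they have to be found in the camera images.
- press: Fixed grey and steel bench drill press, yaw within 0.2 rad. Origin at bench height on the lane's centre line, below the guard plate's front (robot-side) edge; +x = the way the rail is slid in (away from the robot), +y left, z up. Press frame, mm: steel work table, top z 12, x -200..125, y -70..70 (to y 150 beyond x -10); wheel housing right of the lane, x -95..38, y -225..-95, top z 30.
- guard (a point): Middle of the guard plate's front lower edge (the low overhang): press frame (0, 0, 38) mm. The plate spans x 0..60, y -45..65, underside z 38, top z 46: 26 mm free above the table for a rail 20 mm thick. Above it the drill head, x 10..80, y -35..145, z 150..200, motor on it to z 285; column of radius 21 at (45, 110), to z 272.
- fence (a point): Fence, a low aluminium bar left of the lane: this point is the front top edge of its face, press frame (-30, 20, 30) mm. The face (y 20) runs along the lane from x -30 to 115; table at z 12.
- stop (a point): End stop, an aluminium block across the lane behind the guard plate: this point is the middle of its face, press frame (100, 0, 27) mm. Face at x 100, y -22..18, top z 42.
- dock (a point): The point where the rail's centre lies when it is home (end against end stop, side against fence, flat on the table): press frame (0, 0, 22) mm. Axes as press. The rail then reaches 100 mm out in front of the guard plate's front edge, and 40 mm past its rear edge.
- rail_mid (a point): Centre of the flat rail, a loose plain wooden bar 200 x 40 x 20 mm (length along its x, width y, thickness z), about 120 g, either end may lead. It starts lying flat on the open bench left of the press, its x axis within 0.6 rad of world x.
- wheel (a joint): Angle of the depth wheel (rad), a flat black disc, radius 56 mm, top at z 40 mm, axis vertical through wheel_grip. 0 = the white sector (0.4 rad wide) is centred in the window; positive = counter-clockwise from above. Starts between 0.6 and 1.4: turn it clockwise. Light friction (0.05 N m), stays where left, no click or stop at 0; turns 2.5 rad either way.
- wheel_grip (a point): Point on the wheel's axis, 71 mm above the bench, in the upright black bar grip on the disc: 50 mm long (along this point's x), 14 mm thick (along y), from z 40 to z 85 mm. It turns with the wheel; its +x points to the white sector. Wheel axis at press frame (-30, -160) mm.
- window (a point): Centre of the window (23 x 19 mm) in the fixed aluminium hood over the wheel's far rim, 45.5 mm from the wheel axis towards press +x. The hood covers 30..68 mm from the axis and 28 mm to either side; its top is at z 49 mm, so keep fingertips above that near the wheel.
- leg: Bystander: loose square leg blank, 250 x 35 x 35 mm, too thick for the guard; lies beyond the rail, roughly across the bench. Origin: centre of underside.
- tin: Bystander: upright tin, radius 37 mm, 110 mm high, right of the press. Origin: centre of underside.
- square: Bystander: try square lying flat right of the press, wooden stock 120 mm along its x, steel blade 22 mm wide from one end out to y 150 mm (it points right, away from the press), 16 mm high. Origin: underside of the stock's middle.
Mind the look-alikes: they are no part of the job. What is shaped like the part that bears rail_mid but orange or yellow is not meant.

How it is judged:
By the outcome, as a careful person would: the job done as asked, in the order asked, and still so for the second after the job is handed in, with the robot touching nothing.
It also fails if it takes over 61 s, if anything falls off the work surface, if the arm or the gripper's body presses on something with over 40 N, if the wrist force passes 120 N, or if a joint passes its speed limit or range.

## Working session

There is one attempt and no reset: what is moved stays moved. The work goes in short steps, Python scripts to look and compute and a tool call to move; the robot and the scene stay as the last step left them, time stands still between calls to the robot, and variables do not carry over. Pictures are saved under pics/ and viewed, and the job is handed in when it is done.

Besides the shell and the picture viewer there is one more tool, called by a JSON object that holds its "api" and its "payload", one argument or row to a line. play_rows: Moves the arm, as the interface text tells. Its arguments: {"type":"object","properties":{"targets":{"type":"array"},"squeeze":{"type":"number"}},"required":["targets"]}

```bash
ls; mkdir -p pics
cat > h.py <<'E'
import numpy as np, cv2
from plant import r
from scipy.spatial.transform import Rotation as R
def snap(n):
    s=r.get_state(); d=r.snapshot(n); d['state']=s
    if n=='wrist':
        T=np.eye(4);T[:3,:3]=R.from_quat(s['eef_rot']).as_matrix();T[:3,3]=s['tool_pos']
        d['T']=T@np.array(d['T_tool_cam'])
    else:
        T=np.eye(4);o=np.array(d['orientation'])
        T[:3,:3]=o if o.shape==(3,3) else R.from_quat(o).as_matrix();T[:3,3]=d['position'];d['T']=T
    return d
def save(d,name):
    cv2.imwrite('pics/'+name+'.png',cv2.cvtColor(d['frame'],cv2.COLOR_RGB2BGR))
def cloud(d):
    z=d['z_map'];h,w=z.shape
    u,v=np.meshgrid(np.arange(w),np.arange(h))
    p=cv2.undistortPoints(np.stack([u,v],-1).reshape(-1,1,2).astype(np.float64),np.array(d['mtx']),np.array(d['dist_coeffs'])).reshape(h,w,2)
    P=np.stack([p[...,0]*z,-p[...,1]*z,-z],-1)
    W=P@d['T'][:3,:3].T+d['T'][:3,3]
    W[z==0]=np.nan
    return W
def ray(d,u,v,zw):
    p=cv2.undistortPoints(np.array([[[u,v]]],float),np.array(d['mtx']),np.array(d['dist_coeffs']))[0,0]
    dv=d['T'][:3,:3]@np.array([p[0],-p[1],-1]);o=d['T'][:3,3]
    return o+dv*(zw-o[2])/dv[2]
def proj(d,P):
    P=np.atleast_2d(P);c=(P-d['T'][:3,3])@d['T'][:3,:3]
    c=c*[1,-1,-1]
    return cv2.projectPoints(c,np.zeros(3),np.zeros(3),np.array(d['mtx']),np.array(d['dist_coeffs']))[0][:,0]
E
python3 - <<'E'
from h import *
for n in ['scene','top','wrist']:
    d=snap(n);save(d,n+'0');np.savez(''+n+'0.npz',**{k:d[k] for k in('frame','z_map','mtx','dist_coeffs','T')})
    print(n,d['T'].round(3).tolist(),np.array(d['mtx']).tolist())
print(r.get_state())
E
```

```text
pics
scene [[-0.97, -0.198, 0.14, 0.691], [0.242, -0.823, 0.513, 0.673], [0.014, 0.532, 0.847, 1.206], [0.0, 0.0, 0.0, 1.0]] [[420.60567609551, 0.0, 283.0345232129635], [0.0, 420.60567609551, 212.87261236275788], [0.0, 0.0, 1.0]]
top [[-0.001, 0.99, -0.139, 0.257], [-1.0, -0.001, -0.001, -0.002], [-0.002, 0.139, 0.99, 1.598], [0.0, 0.0, 0.0, 1.0]] [[499.29605646134706, 0.0, 283.612003572351], [0.0, 499.29605646134706, 205.46253586900963], [0.0, 0.0, 1.0]]
wrist [[0.366, 0.891, 0.27, 0.298], [-0.931, 0.35, 0.104, -0.553], [-0.002, -0.29, 0.957, 0.385], [0.0, 0.0, 0.0, 1.0]] [[312.3524803286332, 0.0, 279.96188631337037], [0.0, 312.3524803286332, 206.7562427206672], [0.0, 0.0, 1.0]]
{'clock': 0.15, 'q': array([ 1.22879146,  0.68980015, -0.19451421,  1.56607588,  0.15729715,
        0.90248714, -0.21512547]), 'qd': array([ 0.00080638, -0.00314356,  0.00102962, -0.0031147 , -0.00093633,
       -0.00032453,  0.00166278]), 'joint_torque': array([-9.55184769e-04, -5.27857554e+01, -1.26805678e+00, -1.53586239e+01,
       -5.24842122e-02,  3.90710411e-03,  8.08817776e-05]), 'tool_pos': array([ 0.22917903, -0.58096394,  0.23809621]), 'eef_rot': array([ 9.82395710e-01,  1.86810575e-01, -1.79995615e-04, -6.67414491e-04]), 'contact_force': array([ 0.28291611,  0.60357047, -0.61293679]), 'moment': array([0.00033423, 0.01192123, 0.03132086]), 'opening': 1.0010650685724716}
```

View pics/top0.png

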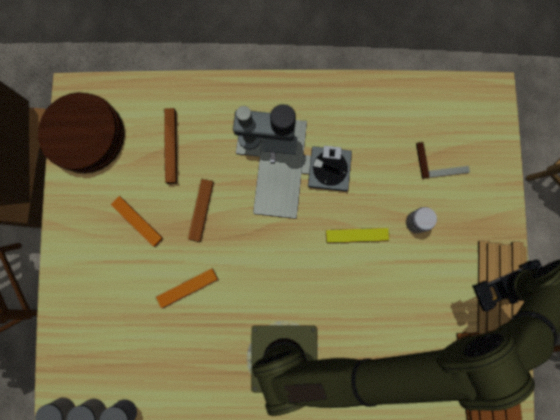

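View pics/scene0.png

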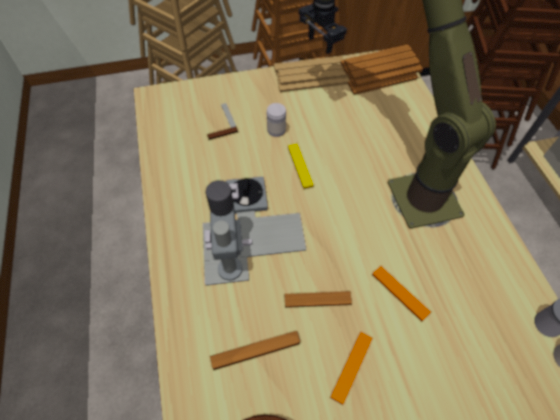

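View pics/wrist0.png

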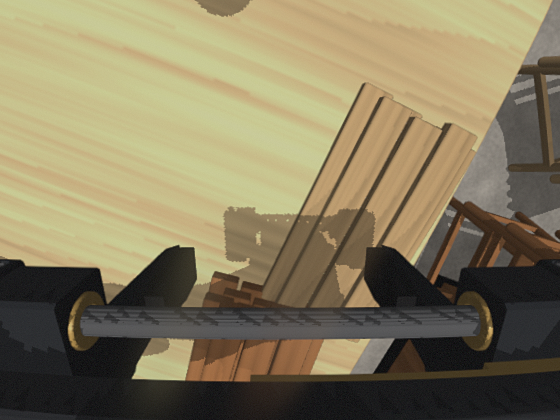

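Candidates in the top view: brown bar (201,210), larger brown bar (170,145), orange bars (136,221) and (187,288), and a yellow bar (358,235). The brown one at (201,210) fits the rail: it is plain wood, and the (170,145) bar should be the longer, thicker leg blank. I'll check sizes and an enlarged crop.

Run:
```python
from h import *
d=dict(np.load('top0.npz'));W=cloud(d);np.save('Wtop.npy',W)
f=d['frame']
hsv=cv2.cvtColor(f,cv2.COLOR_RGB2HSV)
Z=W[...,2]
print('bench z',np.nanmedian(Z[250:270,60:100]))
for n,(u0,v0,u1,v1) in dict(rail=(180,170,222,250),leg=(155,100,185,190)).items():
    m=np.zeros(Z.shape,bool);m[v0:v1,u0:u1]=(Z[v0:v1,u0:u1]>0.012)
    P=W[m];print(n,m.sum(),'ztop',np.percentile(P[:,2],[5,50,90,98]).round(4))
    rc=cv2.minAreaRect((P[:,:2]*1000).astype(np.float32));print(rc)
    col=f[m].mean(0);print(col)
c=cv2.resize(cv2.cvtColor(f,cv2.COLOR_RGB2BGR)[90:255,140:365],None,fx=3.5,fy=3.5,interpolation=cv2.INTER_CUBIC);cv2.imwrite('pics/crop1.png',c)
# wheel window crop
d=dict(np.load('scene0.npz'));
c=cv2.resize(cv2.cvtColor(d['frame'],cv2.COLOR_RGB2BGR)[160:300,190:330],None,fx=4,fy=4,interpolation=cv2.INTER_CUBIC);cv2.imwrite('pics/crop2.png',c)
```

```text
bench z 0.000711898837309155
rail 779 ztop [0.0143 0.02   0.0251 0.0284]
((470.8520812988281, 287.3489074707031), (80.74470520019531, 200.4699249267578), 78.44117736816406)
[106.41206675  66.50192555  32.9987163 ]
leg 917 ztop [0.0209 0.0347 0.0397 0.0424]
((676.6040649414062, 386.514892578125), (250.680908203125, 72.33319854736328), 3.801258087158203)
[100.00654308  62.50163577  30.99563795]
```

View pics/crop1.png

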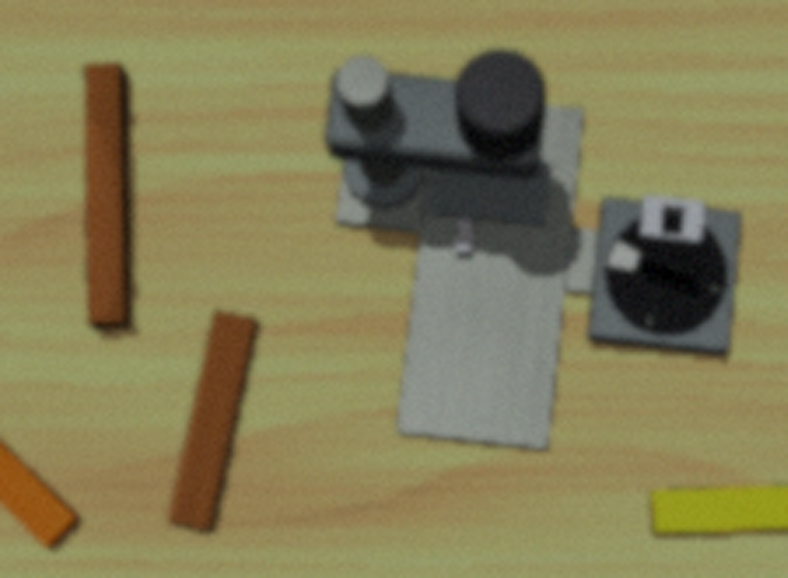

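View pics/crop2.png

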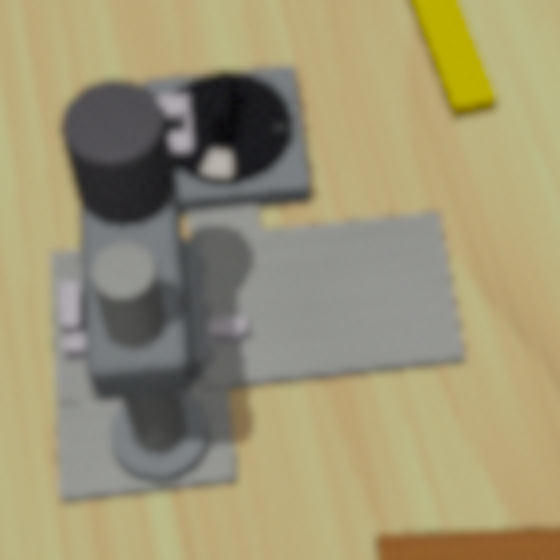

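Run:
```python
from h import *
from scipy.optimize import least_squares
d=dict(np.load('top0.npz'))
c=lambda u,v:(140+(u+.5)/3.5-.5,90+(v+.5)/3.5-.5)
obs=[((400,433),(-200,70),12),((548,447),(-200,-70),12),((582,108),(125,-70),12),((606,197),(38,-95),30),((741,212),(38,-225),30),((727,354),(-95,-225),30),((590,340),(-95,-95),30)]
w=np.array([ray(d,*c(*o[0]),o[2]/1e3)[:2] for o in obs]);m=np.array([o[1] for o in obs])/1e3
def tr(x,m): 
    C,S=np.cos(x[2]),np.sin(x[2]);return m@np.array([[C,S],[-S,C]])+x[:2]
s=least_squares(lambda x:(tr(x,m)-w).ravel(),[.6,0,0]);print('press',s.x,(s.fun.reshape(-1,2)*1e3).round(1).tolist())
x=s.x
print('wheel',tr(x,np.array([[-.03,-.16]])),'dock',tr(x,np.array([[0,0.]])))
# white sector centroid
u,v=c(625,256);p=ray(d,u,v,.04)[:2];wc=tr(x,np.array([[-.03,-.16]]))[0];a=p-wc;print('r',np.hypot(*a),'ang',np.arctan2(a[1],a[0])-x[2])
# rail by colour
f=d['frame'];hsv=cv2.cvtColor(f,cv2.COLOR_RGB2HSV)
msk=np.zeros(f.shape[:2],np.uint8);sub=f[170:250,180:222].astype(int)
msk[170:250,180:222]=((sub[...,0]-sub[...,2]>45)&(sub[...,1]<100))*255
n,l,st,_=cv2.connectedComponentsWithStats(msk);i=1+st[1:,4].argmax()
vs,us=np.where(l==i)
P=np.array([ray(d,a,b,.02)[:2] for a,b in zip(us,vs)])*1000
rc=cv2.minAreaRect(P.astype(np.float32));print(rc,len(us));mu=P.mean(0);ev,V=np.linalg.eigh(np.cov(P.T));print(mu,np.arctan2(V[1,1],V[0,1]),np.sqrt(12*ev))
```

```text
press [ 0.64533344  0.00746685 -0.10946697] [[-0.9, 3.3], [-3.1, -0.5], [-1.3, -2.4], [0.7, 2.9], [0.6, -1.8], [1.4, -2.9], [2.6, 1.4]]
wheel [[ 0.59803325 -0.14829801]] dock [[0.64533344 0.00746685]]
r 0.041336243084485885 ang 1.2843798178523242
((464.3238220214844, 265.0452575683594), (47.09410095214844, 203.3229217529297), 78.72895812988281) 807
[462.91087728 267.01968054] 2.9477466638625565 [ 41.99226248 203.22398281]
```

```bash
cat >> h.py <<'E'
def yawof(s):
    M=R.from_quat(s['eef_rot']).as_matrix();return np.arctan2(M[1,0],M[0,0])
def plan(x,y,z,yaw,n=10,lin=.048,rot=.145):
    s=r.get_state();p=np.array(s['tool_pos']);M=R.from_quat(s['eef_rot']).as_matrix();t=np.array([x,y,z])
    D=t-p;dy=-((yaw-yawof(s)+np.pi)%(2*np.pi)-np.pi)
    N=max(int(np.ceil(np.linalg.norm(D)/lin-1e-6)),int(np.ceil(abs(dy)/rot-1e-6)),1)
    print('pos',p.round(4),'yaw',round(yawof(s),4),'F',np.array(s['contact_force']).round(1),'op',round(s['opening'],3),'t',s['clock'],'need rows',N,'tilt',M[2].round(4))
    print('tooldelta',(M.T@D).round(4),'yaw',round(dy,3))
    for i in range(min(n,N)):
        l=M.T@(D/N);print({'dx':round(l[0],4),'dy':round(l[1],4),'dz':round(l[2],4),'yaw':round(dy/N,4)})
        M=M@R.from_rotvec([0,0,dy/N]).as_matrix()
E
python3 - <<'E'
from h import *
plan(.598,-.148,.23,1.175,15)
E
```

```text
pos [ 0.2292 -0.581   0.2381] yaw 0.3758 F [ 0.3  0.6 -0.6] op 1.001 t 0.15 need rows 12 tilt [-1.0e-04 -1.4e-03 -1.0e+00]
tooldelta [ 0.502  -0.2674  0.0084] yaw -0.799
{'dx': np.float64(0.0418), 'dy': np.float64(-0.0223), 'dz': np.float64(0.0007), 'yaw': np.float64(-0.0666)}
{'dx': np.float64(0.0432), 'dy': np.float64(-0.0194), 'dz': np.float64(0.0007), 'yaw': np.float64(-0.0666)}
{'dx': np.float64(0.0444), 'dy': np.float64(-0.0165), 'dz': np.float64(0.0007), 'yaw': np.float64(-0.0666)}
{'dx': np.float64(0.0454), 'dy': np.float64(-0.0135), 'dz': np.float64(0.0007), 'yaw': np.float64(-0.0666)}
{'dx': np.float64(0.0462), 'dy': np.float64(-0.0105), 'dz': np.float64(0.0007), 'yaw': np.float64(-0.0666)}
{'dx': np.float64(0.0468), 'dy': np.float64(-0.0074), 'dz': np.float64(0.0007), 'yaw': np.float64(-0.0666)}
{'dx': np.float64(0.0472), 'dy': np.float64(-0.0043), 'dz': np.float64(0.0007), 'yaw': np.float64(-0.0666)}
{'dx': np.float64(0.0474), 'dy': np.float64(-0.0011), 'dz': np.float64(0.0007), 'yaw': np.float64(-0.0666)}
{'dx': np.float64(0.0474), 'dy': np.float64(0.0021), 'dz': np.float64(0.0007), 'yaw': np.float64(-0.0666)}
{'dx': np.float64(0.0471), 'dy': np.float64(0.0052), 'dz': np.float64(0.0007), 'yaw': np.float64(-0.0666)}
{'dx': np.float64(0.0467), 'dy': np.float64(0.0083), 'dz': np.float64(0.0007), 'yaw': np.float64(-0.0666)}
{'dx': np.float64(0.046), 'dy': np.float64(0.0114), 'dz': np.float64(0.0007), 'yaw': np.float64(-0.0666)}
```

{"api": "play_rows", "payload": {
  "targets": [
    {"jaw":0,"dx":0.042,"dy":-0.022,"dz":0,"yaw":-0.067},
    {"jaw":0,"dx":0.043,"dy":-0.019,"dz":0,"yaw":-0.067},
    {"jaw":0,"dx":0.044,"dy":-0.0165,"dz":0,"yaw":-0.067},
    {"jaw":0,"dx":0.045,"dy":-0.0135,"dz":0,"yaw":-0.067},
    {"jaw":0,"dx":0.046,"dy":-0.0105,"dz":0,"yaw":-0.067}
  ]
}}

```text
clock: 0.65
tool_pos: [0.3787, -0.4038, 0.2352]
eef_rot: [0.938, 0.345, -0.003, 0.0]
contact_force: [0.7, -1.1, -0.8]
opening: 1.001
```

{"api": "play_rows", "payload": {
  "targets": [
    {"jaw":0,"dx":0.047,"dy":-0.007,"dz":0,"yaw":-0.067},
    {"jaw":0,"dx":0.047,"dy":-0.004,"dz":0,"yaw":-0.067},
    {"jaw":0,"dx":0.047,"dy":-0.001,"dz":0,"yaw":-0.067},
    {"jaw":0,"dx":0.047,"dy":0.002,"dz":0,"yaw":-0.067},
    {"jaw":0,"dx":0.047,"dy":0.005,"dz":0,"yaw":-0.067}
  ]
}}

```text
clock: 1.15
tool_pos: [0.536, -0.2163, 0.2331]
eef_rot: [0.865, 0.503, -0.004, -0.001]
contact_force: [0.8, -1.2, -0.5]
opening: 0.999
```

Run:
```python
from h import *
plan(.598,-.148,.23,1.175,15)
```

```text
pos [ 0.536  -0.2163  0.2331] yaw 1.0532 F [ 0.8 -1.2 -0.5] op 0.999 t 1.15 need rows 2 tilt [-0.0065 -0.0053 -1.    ]
tooldelta [0.09   0.0201 0.0024] yaw -0.122
{'dx': np.float64(0.045), 'dy': np.float64(0.0101), 'dz': np.float64(0.0012), 'yaw': np.float64(-0.0609)}
{'dx': np.float64(0.0443), 'dy': np.float64(0.0128), 'dz': np.float64(0.0012), 'yaw': np.float64(-0.0609)}
```

{"api": "play_rows", "payload": {
  "targets": [
    {"jaw":0,"dx":0.045,"dy":0.01,"dz":0.001,"yaw":-0.06},
    {"jaw":0,"dx":0.045,"dy":0.013,"dz":0.001,"yaw":-0.06},
    {"jaw":0,"dx":0.002,"dy":0,"dz":0,"yaw":-0.005},
    {"jaw":0,"dx":0,"dy":0,"dz":0,"yaw":0},
    {"jaw":0,"dx":0,"dy":0,"dz":0,"yaw":0}
  ]
}}

```text
clock: 1.65
tool_pos: [0.6046, -0.1325, 0.2291]
eef_rot: [0.826, 0.563, -0.002, -0.003]
contact_force: [-0.7, 0.5, -0.2]
opening: 0.998
```

Run:
```python
from h import *
plan(.598,-.148,.23,1.175,15)
d=snap('wrist');save(d,'w1');np.savez('w1.npz',**{k:d[k] for k in('frame','z_map','mtx','dist_coeffs','T')})
print(proj(d,[[.598,-.148,.085],[.598,-.148,.04]]))
```

```text
pos [ 0.6046 -0.1325  0.2291] yaw 1.1969 F [-0.7  0.5 -0.2] op 0.998 t 1.65 need rows 1 tilt [ 6.0e-04 -7.5e-03 -1.0e+00]
tooldelta [-0.0168 -0.0005 -0.001 ] yaw 0.022
{'dx': np.float64(-0.0168), 'dy': np.float64(-0.0005), 'dz': np.float64(-0.001), 'yaw': np.float64(0.0219)}
[[281.65170518 211.10965359]
 [281.76030924 198.90781238]]
```

View pics/w1.png

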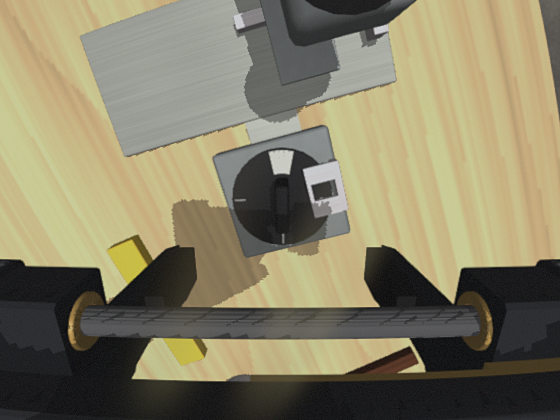

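The wrist view shows the wheel disc centred at about (281,196), the white sector at (282,160), the window at (324,189) and the table's front corners at (80,37) and (127,157). I'll refit the press pose from this nearer view.

Run:
```python
from h import *
from scipy.optimize import least_squares
d=dict(np.load('w1.npz'))
f=cv2.cvtColor(d['frame'],cv2.COLOR_RGB2BGR)
cv2.imwrite('pics/w1c.png',cv2.resize(f[110:270,200:370],None,fx=4,fy=3.7,interpolation=cv2.INTER_CUBIC))
g=cv2.cvtColor(f,cv2.COLOR_BGR2GRAY)
pts=np.array([[80,37],[127,157],[396,81],[213,157],[326,126],[350,231],[247,257]],np.float32).reshape(-1,1,2)
pts=cv2.cornerSubPix(g,pts,(4,4),(-1,-1),(3,50,.01))[:,0];print(pts.round(1).tolist())
m=np.array([(-200,70),(-200,-70),(125,-70),(-95,-95),(38,-95),(38,-225),(-95,-225)])/1e3
z=[.012]*3+[.03]*4
w=np.array([ray(d,*p,zz)[:2] for p,zz in zip(pts,z)])
def tr(x,m): 
    C,S=np.cos(x[2]),np.sin(x[2]);return m@np.array([[C,S],[-S,C]])+x[:2]
s=least_squares(lambda x:(tr(x,m)-w).ravel(),[.6,0,0],loss='soft_l1',f_scale=.003);x=s.x;print('press',x,((tr(x,m)-w)*1e3).round(1).tolist())
wc=tr(x,np.array([[-.03,-.16]]))[0];print('wheel',wc,'win',tr(x,np.array([[.0155,-.16]]))[0],ray(d,324,189,.049))
W=cloud(d)
# white sector
hsv=cv2.cvtColor(f,cv2.COLOR_BGR2HSV)
mk=np.zeros(g.shape,np.uint8);mk[148:180,262:303]=(g[148:180,262:303]>140)*255
vs,us=np.where(mk>0);P=np.array([ray(d,a,b,.04)[:2] for a,b in zip(us,vs)])-wc
ok=np.hypot(*P.T)<.056;P=P[ok];a=np.arctan2(P[:,1],P[:,0])
print('sector',len(a),np.percentile(a,[2,50,98]),'mean',a.mean(),'wheel q',a.mean()-x[2],'r',np.percentile(np.hypot(*P.T),[2,98]))
# grip top
Z=W[...,2];sel=(Z>.07)&(Z<.095);sel[:, :200]=0;sel[:,350:]=0;sel[:150]=0;sel[245:]=0
Q=W[sel][:,:2];print(len(Q),Q.mean(0) if len(Q) else 0,cv2.minAreaRect((Q*1000).astype(np.float32)) if len(Q) else 0, np.nanpercentile(W[sel][:,2],[5,50,95]))
```

```text
[[78.5999984741211, 35.79999923706055], [124.30000305175781, 156.39999389648438], [396.3999938964844, 80.5], [211.39999389648438, 157.10000610351562], [327.29998779296875, 126.5999984741211], [349.6000061035156, 231.8000030517578], [246.60000610351562, 257.79998779296875]]
press [ 0.64637551  0.00805549 -0.11234862] [[0.1, 0.3], [-0.6, -0.9], [0.5, -0.4], [-0.5, 1.5], [1.2, 2.6], [1.7, -2.2], [-3.0, -0.6]]
wheel [ 0.59862666 -0.14757242] win [ 0.6438398  -0.15267354] [ 0.6452595  -0.15197671  0.049     ]
sector 475 [0.97480214 1.22939643 1.48569988] mean 1.2297244104015341 wheel q 1.3420730287892813 r [0.02969588 0.0535508 ]
725 [ 0.59893185 -0.14456659] ((597.9158325195312, -146.4971160888672), (49.72809982299805, 13.742825508117676), 68.91290283203125) [0.08233257 0.08548132 0.0867828 ]
```

View pics/w1c.png

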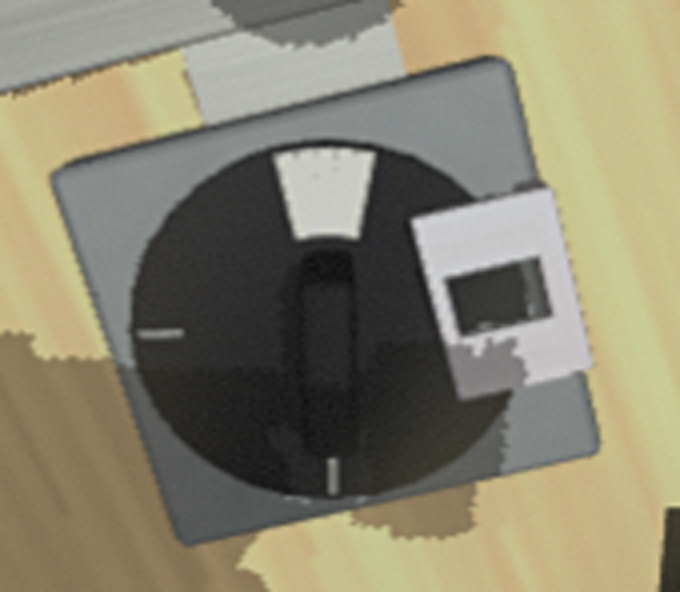

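Run:
```python
from h import *
plan(.598,-.147,.058,1.21,15)
```

```text
pos [ 0.6043 -0.1334  0.229 ] yaw 1.1958 F [-0.2  0.5 -0.3] op 0.994 t 1.7 need rows 4 tilt [-2.0e-04 -7.6e-03 -1.0e+00]
tooldelta [-0.0149  0.0004  0.171 ] yaw -0.014
{'dx': np.float64(-0.0037), 'dy': np.float64(0.0001), 'dz': np.float64(0.0428), 'yaw': np.float64(-0.0035)}
{'dx': np.float64(-0.0037), 'dy': np.float64(0.0001), 'dz': np.float64(0.0428), 'yaw': np.float64(-0.0035)}
{'dx': np.float64(-0.0037), 'dy': np.float64(0.0001), 'dz': np.float64(0.0428), 'yaw': np.float64(-0.0035)}
{'dx': np.float64(-0.0037), 'dy': np.float64(0.0001), 'dz': np.float64(0.0428), 'yaw': np.float64(-0.0035)}
```

{"api": "play_rows", "payload": {
  "targets": [
    {"jaw":0,"dx":-0.015,"dy":0,"dz":0.02,"yaw":-0.014},
    {"jaw":0,"dx":0,"dy":0,"dz":0.03,"yaw":0},
    {"jaw":0,"dx":0,"dy":0,"dz":0.03,"yaw":0},
    {"jaw":0,"dx":0,"dy":0,"dz":0.02,"yaw":0},
    {"jaw":0,"dx":0,"dy":0,"dz":0.0,"yaw":0}
  ]
}}

```text
clock: 2.2
tool_pos: [0.5944, -0.1584, 0.1277]
eef_rot: [0.827, 0.563, -0.004, -0.0]
contact_force: [0.9, -0.8, 0.8]
opening: 0.999
```

Run:
```python
from h import *
plan(.598,-.147,.058,1.21,15)
```

```text
pos [ 0.5944 -0.1584  0.1277] yaw 1.1958 F [ 0.9 -0.8  0.8] op 0.999 t 2.2 need rows 2 tilt [-0.0062 -0.0046 -1.    ]
tooldelta [ 0.0124 -0.0006  0.0697] yaw -0.014
{'dx': np.float64(0.0062), 'dy': np.float64(-0.0003), 'dz': np.float64(0.0348), 'yaw': np.float64(-0.0071)}
{'dx': np.float64(0.0062), 'dy': np.float64(-0.0002), 'dz': np.float64(0.0348), 'yaw': np.float64(-0.0071)}
```

{"api": "play_rows", "payload": {
  "targets": [
    {"jaw":0,"dx":0.005,"dy":0,"dz":0.015,"yaw":-0.01},
    {"jaw":0,"dx":0.003,"dy":0,"dz":0.015,"yaw":0},
    {"jaw":0,"dx":0.001,"dy":0,"dz":0.015,"yaw":0},
    {"jaw":0,"dx":0,"dy":0,"dz":0.005,"yaw":0},
    {"jaw":0,"dx":0,"dy":0,"dz":0.0,"yaw":0}
  ]
}}

```text
clock: 2.7
tool_pos: [0.5983, -0.1524, 0.0761]
eef_rot: [0.825, 0.566, -0.003, 0.001]
contact_force: [0.8, -0.2, 0.3]
opening: 0.998
```

Run:
```python
from h import *
plan(.598,-.147,.058,1.21,15)
```

```text
pos [ 0.5983 -0.1524  0.0761] yaw 1.2026 F [ 0.8 -0.2  0.3] op 0.998 t 2.7 need rows 1 tilt [-0.0067 -0.001  -1.    ]
tooldelta [ 0.005  -0.0022  0.0181] yaw -0.007
{'dx': np.float64(0.005), 'dy': np.float64(-0.0022), 'dz': np.float64(0.0181), 'yaw': np.float64(-0.0074)}
```

{"api": "play_rows", "payload": {
  "targets": [
    {"jaw":0,"dx":0.003,"dy":-0.0015,"dz":0.008,"yaw":-0.005},
    {"jaw":0,"dx":0.001,"dy":0,"dz":0.006,"yaw":0},
    {"jaw":0,"dx":0.0,"dy":0,"dz":0.002,"yaw":0},
    {"jaw":0,"dx":0,"dy":0,"dz":0,"yaw":0},
    {"jaw":0.0,"dx":0,"dy":0,"dz":0.0,"yaw":0}
  ]
}}

```text
clock: 3.2
tool_pos: [0.5994, -0.1475, 0.0598]
eef_rot: [0.823, 0.568, -0.002, 0.002]
contact_force: [0.8, 0.3, -0.3]
opening: 0.998
```

{"api": "play_rows", "payload": {
  "targets": [
    {"jaw":1,"dx":0,"dy":0,"dz":0,"yaw":0},
    {"jaw":1,"dx":0,"dy":0,"dz":0,"yaw":0},
    {"jaw":1,"dx":0,"dy":0,"dz":0,"yaw":0},
    {"jaw":1,"dx":0,"dy":0,"dz":0,"yaw":0},
    {"jaw":1,"dx":0,"dy":0,"dz":0,"yaw":0}
  ],
  "squeeze": 12
}}

```text
clock: 3.7
tool_pos: [0.5999, -0.148, 0.0607]
eef_rot: [0.823, 0.568, -0.002, 0.003]
contact_force: [-0.3, 0.2, 0.5]
opening: 0.57
```

Run:
```python
from h import *
plan(.598,-.147,.058,1.21,15)
```

```text
pos [ 0.5999 -0.148   0.0607] yaw 1.208 F [-0.3  0.2  0.5] op 0.57 t 3.7 need rows 1 tilt [-0.0059  0.0029 -1.    ]
tooldelta [ 0.0002 -0.0022  0.0027] yaw -0.002
{'dx': np.float64(0.0002), 'dy': np.float64(-0.0022), 'dz': np.float64(0.0027), 'yaw': np.float64(-0.002)}
```

{"api": "play_rows", "payload": {
  "targets": [
    {"jaw":1,"dx":0,"dy":-0.001,"dz":0.002,"yaw":0},
    {"jaw":1,"dx":0,"dy":0,"dz":0,"yaw":0},
    {"jaw":1,"dx":0,"dy":0,"dz":0,"yaw":0},
    {"jaw":1,"dx":0,"dy":0,"dz":0,"yaw":0},
    {"jaw":1,"dx":0,"dy":0,"dz":0,"yaw":0}
  ]
}}

```text
clock: 4.2
tool_pos: [0.5995, -0.1478, 0.0585]
eef_rot: [0.823, 0.568, -0.001, 0.003]
contact_force: [2.3, -1.0, -0.6]
opening: 0.155
```

{"api": "play_rows", "payload": {
  "targets": [
    {"jaw":1,"dx":0,"dy":0,"dz":0,"yaw":0.05},
    {"jaw":1,"dx":0,"dy":0,"dz":0,"yaw":0.1},
    {"jaw":1,"dx":0,"dy":0,"dz":0,"yaw":0.1},
    {"jaw":1,"dx":0,"dy":0,"dz":0,"yaw":0.05},
    {"jaw":1,"dx":0,"dy":0,"dz":0,"yaw":0}
  ]
}}

```text
clock: 4.7
tool_pos: [0.5997, -0.148, 0.0585]
eef_rot: [0.901, 0.433, -0.0, 0.003]
contact_force: [0.1, 0.2, -0.2]
opening: 0.154
```

Run:
```python
from h import *
plan(.598,-.147,.058,-.1124,15)
d=snap('wrist');save(d,'w2')
```

```text
pos [ 0.5997 -0.148   0.0585] yaw 0.8966 F [ 0.1  0.2 -0.2] op 0.154 t 4.7 need rows 7 tilt [-0.0038  0.0058 -1.    ]
tooldelta [-0.0003 -0.002   0.0005] yaw 1.009
{'dx': np.float64(-0.0), 'dy': np.float64(-0.0003), 'dz': np.float64(0.0001), 'yaw': np.float64(0.1441)}
{'dx': np.float64(-0.0001), 'dy': np.float64(-0.0003), 'dz': np.float64(0.0001), 'yaw': np.float64(0.1441)}
{'dx': np.float64(-0.0001), 'dy': np.float64(-0.0003), 'dz': np.float64(0.0001), 'yaw': np.float64(0.1441)}
{'dx': np.float64(-0.0002), 'dy': np.float64(-0.0002), 'dz': np.float64(0.0001), 'yaw': np.float64(0.1441)}
{'dx': np.float64(-0.0002), 'dy': np.float64(-0.0002), 'dz': np.float64(0.0001), 'yaw': np.float64(0.1441)}
{'dx': np.float64(-0.0002), 'dy': np.float64(-0.0002), 'dz': np.float64(0.0001), 'yaw': np.float64(0.1441)}
{'dx': np.float64(-0.0002), 'dy': np.float64(-0.0001), 'dz': np.float64(0.0001), 'yaw': np.float64(0.1441)}
```

View pics/w2.png

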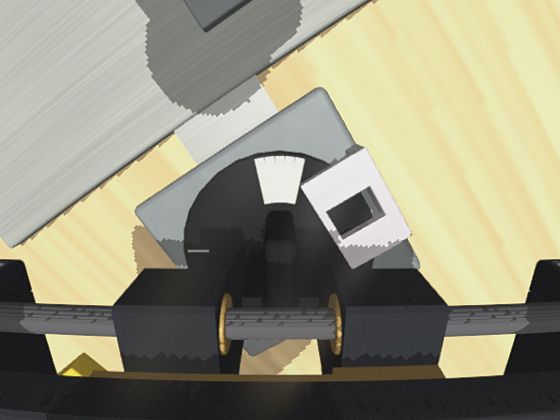

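The grip is held (opening is about 14 mm). The sector at (280,178) turns with the tool towards the window at (357,210). Next I turn the remaining ~1.0 rad.

{"api": "play_rows", "payload": {
  "targets": [
    {"jaw":1,"dx":0,"dy":0,"dz":0,"yaw":0.1},
    {"jaw":1,"dx":0,"dy":0,"dz":0,"yaw":0.12},
    {"jaw":1,"dx":0,"dy":0,"dz":0,"yaw":0.12},
    {"jaw":1,"dx":0,"dy":0,"dz":0,"yaw":0.1},
    {"jaw":1,"dx":0,"dy":0,"dz":0,"yaw":0.05}
  ]
}}

```text
clock: 5.25
tool_pos: [0.6, -0.1483, 0.0585]
eef_rot: [0.98, 0.197, 0.001, 0.003]
contact_force: [-0.2, -1.2, 0.1]
opening: 0.157
```

{"api": "play_rows", "payload": {
  "targets": [
    {"jaw":1,"dx":0,"dy":0,"dz":0,"yaw":0.1},
    {"jaw":1,"dx":0,"dy":0,"dz":0,"yaw":0.12},
    {"jaw":1,"dx":0,"dy":0,"dz":0,"yaw":0.08},
    {"jaw":1,"dx":0,"dy":0,"dz":0,"yaw":0.03},
    {"jaw":1,"dx":0,"dy":0,"dz":0,"yaw":0}
  ]
}}

```text
clock: 5.75
tool_pos: [0.6001, -0.1486, 0.0585]
eef_rot: [1.0, 0.03, 0.001, 0.003]
contact_force: [0.4, -1.0, 0.3]
opening: 0.156
```

Run:
```python
from h import *
plan(.598,-.147,.058,-.1124,15)
d=snap('wrist');save(d,'w3')
```

```text
pos [ 0.6001 -0.1486  0.0585] yaw 0.0594 F [ 0.4 -1.   0.3] op 0.156 t 5.75 need rows 2 tilt [ 0.0025  0.0057 -1.    ]
tooldelta [-0.002  -0.0018  0.0005] yaw 0.172
{'dx': np.float64(-0.001), 'dy': np.float64(-0.0009), 'dz': np.float64(0.0002), 'yaw': np.float64(0.0859)}
{'dx': np.float64(-0.0011), 'dy': np.float64(-0.0008), 'dz': np.float64(0.0002), 'yaw': np.float64(0.0859)}
```

View pics/w3.png

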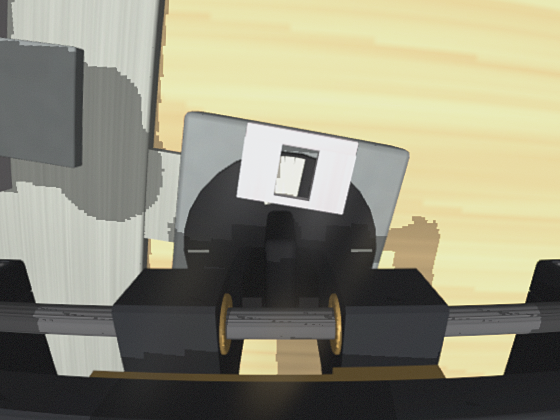

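{"api": "play_rows", "payload": {
  "targets": [
    {"jaw":1,"dx":0,"dy":0,"dz":0,"yaw":0.06},
    {"jaw":1,"dx":0,"dy":0,"dz":0,"yaw":0.06},
    {"jaw":1,"dx":0,"dy":0,"dz":0,"yaw":0.03},
    {"jaw":1,"dx":0,"dy":0,"dz":0,"yaw":0.005},
    {"jaw":1,"dx":0,"dy":0,"dz":0,"yaw":0}
  ]
}}

```text
clock: 6.3
tool_pos: [0.6001, -0.1487, 0.0585]
eef_rot: [0.999, -0.047, 0.002, 0.002]
contact_force: [0.7, -0.7, -0.8]
opening: 0.156
```

Run:
```python
from h import *
plan(.598,-.147,.058,-.1124,15)
d=snap('wrist');save(d,'w4')
cv2.imwrite('pics/w4c.png',cv2.resize(cv2.cvtColor(d['frame'],cv2.COLOR_RGB2BGR)[100:270,180:390],None,fx=3.5,fy=3.5,interpolation=cv2.INTER_CUBIC))
```

```text
pos [ 0.6001 -0.1487  0.0585] yaw -0.0932 F [ 0.7 -0.7 -0.8] op 0.156 t 6.3 need rows 1 tilt [ 0.0035  0.0042 -1.    ]
tooldelta [-0.0023 -0.0015  0.0005] yaw 0.019
{'dx': np.float64(-0.0023), 'dy': np.float64(-0.0015), 'dz': np.float64(0.0005), 'yaw': np.float64(0.0192)}
```

View pics/w4c.png

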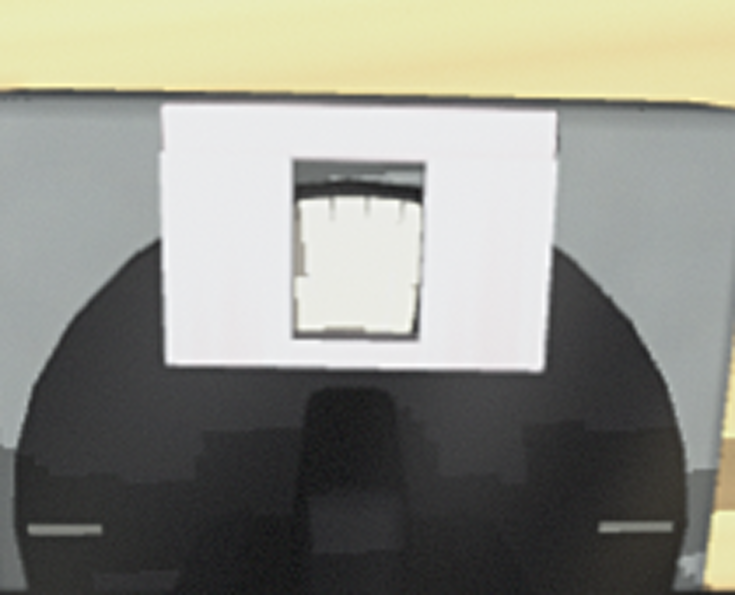

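The sector is almost filling the window at crop (355,265), with the hood edge still 0.02 rad askew of the tool. I'll make the last small turn and then open.

{"api": "play_rows", "payload": {
  "targets": [
    {"jaw":1,"dx":0,"dy":0,"dz":0,"yaw":0.018},
    {"jaw":1,"dx":0,"dy":0,"dz":0,"yaw":0.0},
    {"jaw":1,"dx":0,"dy":0,"dz":0,"yaw":0},
    {"jaw":1,"dx":0,"dy":0,"dz":0,"yaw":0},
    {"jaw":1,"dx":0,"dy":0,"dz":0,"yaw":0}
  ]
}}

```text
clock: 6.85
tool_pos: [0.6001, -0.1488, 0.0585]
eef_rot: [0.998, -0.056, 0.002, 0.002]
contact_force: [0.0, -1.0, -0.7]
opening: 0.158
```

Run:
```python
from h import *
plan(.598,-.147,.058,-.1124,15)
d=snap('wrist');save(d,'w5')
cv2.imwrite('pics/w5c.png',cv2.resize(cv2.cvtColor(d['frame'],cv2.COLOR_RGB2BGR)[100:270,180:390],None,fx=3.5,fy=3.5,interpolation=cv2.INTER_CUBIC))
```

```text
pos [ 0.6001 -0.1488  0.0585] yaw -0.1115 F [ 0.  -1.  -0.7] op 0.158 t 6.85 need rows 1 tilt [ 0.0036  0.0039 -1.    ]
tooldelta [-0.0023 -0.0016  0.0005] yaw 0.001
{'dx': np.float64(-0.0023), 'dy': np.float64(-0.0016), 'dz': np.float64(0.0005), 'yaw': np.float64(0.0009)}
```

View pics/w5c.png

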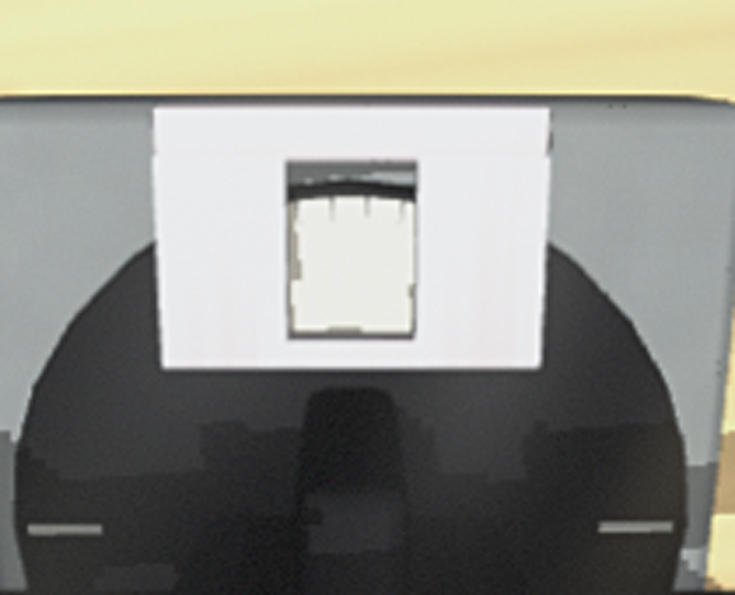

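{"api": "play_rows", "payload": {
  "targets": [
    {"jaw":0,"dx":0,"dy":0,"dz":0,"yaw":0},
    {"jaw":0,"dx":0,"dy":0,"dz":0,"yaw":0.0},
    {"jaw":0,"dx":0,"dy":0,"dz":0,"yaw":0},
    {"jaw":0,"dx":0,"dy":0,"dz":0,"yaw":0},
    {"jaw":0,"dx":0,"dy":0,"dz":0,"yaw":0}
  ]
}}

```text
clock: 7.4
tool_pos: [0.5998, -0.1479, 0.0584]
eef_rot: [0.998, -0.055, 0.001, 0.002]
contact_force: [-0.8, -0.4, 0.6]
opening: 0.589
```

{"api": "play_rows", "payload": {
  "targets": [
    {"jaw":0,"dx":0,"dy":0,"dz":-0.015,"yaw":0},
    {"jaw":0,"dx":0,"dy":0,"dz":-0.03,"yaw":0.0},
    {"jaw":0,"dx":0,"dy":0,"dz":-0.04,"yaw":0},
    {"jaw":0,"dx":0,"dy":0,"dz":-0.04,"yaw":0},
    {"jaw":0,"dx":0,"dy":0,"dz":-0.01,"yaw":0}
  ]
}}

```text
clock: 7.9
tool_pos: [0.5984, -0.1472, 0.1997]
eef_rot: [0.998, -0.055, -0.0, 0.001]
contact_force: [0.2, 0.1, -0.8]
opening: 1.001
```

Run:
```python
from h import *
plan(.463,.267,.25,-.194,15)
d=snap('wrist');save(d,'w6');d=snap('wrist')
```

```text
pos [ 0.5984 -0.1472  0.1997] yaw -0.111 F [ 0.2  0.1 -0.8] op 1.001 t 7.9 need rows 10 tilt [-7.0e-04  2.4e-03 -1.0e+00]
tooldelta [-0.1804 -0.3966 -0.0512] yaw 0.083
{'dx': np.float64(-0.018), 'dy': np.float64(-0.0397), 'dz': np.float64(-0.0051), 'yaw': np.float64(0.0083)}
{'dx': np.float64(-0.0184), 'dy': np.float64(-0.0395), 'dz': np.float64(-0.0051), 'yaw': np.float64(0.0083)}
{'dx': np.float64(-0.0187), 'dy': np.float64(-0.0394), 'dz': np.float64(-0.0051), 'yaw': np.float64(0.0083)}
{'dx': np.float64(-0.019), 'dy': np.float64(-0.0392), 'dz': np.float64(-0.0051), 'yaw': np.float64(0.0083)}
{'dx': np.float64(-0.0194), 'dy': np.float64(-0.039), 'dz': np.float64(-0.0051), 'yaw': np.float64(0.0083)}
{'dx': np.float64(-0.0197), 'dy': np.float64(-0.0389), 'dz': np.float64(-0.0051), 'yaw': np.float64(0.0083)}
{'dx': np.float64(-0.02), 'dy': np.float64(-0.0387), 'dz': np.float64(-0.0051), 'yaw': np.float64(0.0083)}
{'dx': np.float64(-0.0203), 'dy': np.float64(-0.0385), 'dz': np.float64(-0.0051), 'yaw': np.float64(0.0083)}
{'dx': np.float64(-0.0206), 'dy': np.float64(-0.0384), 'dz': np.float64(-0.0051), 'yaw': np.float64(0.0083)}
{'dx': np.float64(-0.021), 'dy': np.float64(-0.0382), 'dz': np.float64(-0.0051), 'yaw': np.float64(0.0083)}
```

View pics/w6.png

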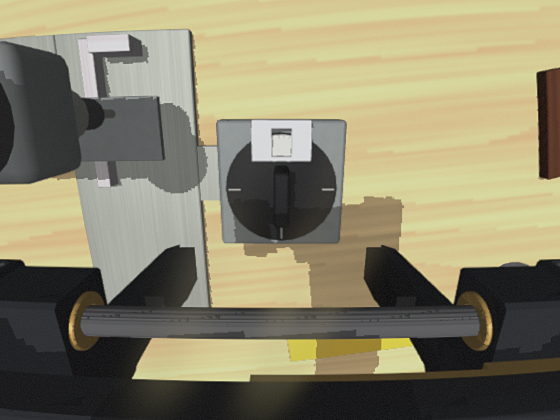

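Run:
```python
from h import *
s=r.get_state();print(s['q'].round(2), np.arctan2(s['tool_pos'][1],s['tool_pos'][0]))
d=snap('wrist');print(np.array(d['T_tool_cam']).round(3).tolist())
```

```text
[ 0.12  0.73  0.08  1.64 -0.07  0.78 -1.45] -0.24104297436352295
[[-0.002, 0.957, 0.29, 0.074], [1.0, 0.002, 0.0, -0.001], [-0.0, 0.29, -0.957, -0.147], [0.0, 0.0, 0.0, 1.0]]
```

{"api": "play_rows", "payload": {
  "targets": [
    {"jaw":0,"dx":-0.02,"dy":0,"dz":-0.02,"yaw":0},
    {"jaw":0,"dx":-0.03,"dy":0,"dz":-0.02,"yaw":-0.1},
    {"jaw":0,"dx":-0.03,"dy":0,"dz":-0.02,"yaw":-0.14},
    {"jaw":0,"dx":-0.03,"dy":0,"dz":0,"yaw":-0.14},
    {"jaw":0,"dx":-0.02,"dy":0,"dz":0,"yaw":-0.14}
  ]
}}

```text
clock: 8.55
tool_pos: [0.4602, -0.1467, 0.2491]
eef_rot: [0.976, 0.215, -0.012, -0.004]
contact_force: [-0.1, -0.6, -0.1]
opening: 1.005
```

Run:
```python
from h import *
plan(.41,.275,.25,2.947,20,rot=.14)
```

```text
pos [ 0.4602 -0.1467  0.2491] yaw 0.434 F [-0.1 -0.6 -0.1] op 1.005 t 8.55 need rows 18 tilt [-0.0215 -0.0132 -0.9997]
tooldelta [ 0.1317 -0.4038  0.0016] yaw -2.513
{'dx': np.float64(0.0073), 'dy': np.float64(-0.0224), 'dz': np.float64(0.0001), 'yaw': np.float64(-0.1396)}
{'dx': np.float64(0.0104), 'dy': np.float64(-0.0212), 'dz': np.float64(0.0001), 'yaw': np.float64(-0.1396)}
{'dx': np.float64(0.0132), 'dy': np.float64(-0.0195), 'dz': np.float64(0.0001), 'yaw': np.float64(-0.1396)}
{'dx': np.float64(0.0158), 'dy': np.float64(-0.0175), 'dz': np.float64(0.0001), 'yaw': np.float64(-0.1396)}
{'dx': np.float64(0.0181), 'dy': np.float64(-0.0151), 'dz': np.float64(0.0001), 'yaw': np.float64(-0.1396)}
{'dx': np.float64(0.02), 'dy': np.float64(-0.0125), 'dz': np.float64(0.0001), 'yaw': np.float64(-0.1396)}
{'dx': np.float64(0.0216), 'dy': np.float64(-0.0096), 'dz': np.float64(0.0001), 'yaw': np.float64(-0.1396)}
{'dx': np.float64(0.0227), 'dy': np.float64(-0.0065), 'dz': np.float64(0.0001), 'yaw': np.float64(-0.1396)}
{'dx': np.float64(0.0234), 'dy': np.float64(-0.0033), 'dz': np.float64(0
[... 293 characters left out ...]
0065), 'dz': np.float64(0.0001), 'yaw': np.float64(-0.1396)}
{'dx': np.float64(0.0215), 'dy': np.float64(0.0096), 'dz': np.float64(0.0001), 'yaw': np.float64(-0.1396)}
{'dx': np.float64(0.02), 'dy': np.float64(0.0125), 'dz': np.float64(0.0001), 'yaw': np.float64(-0.1396)}
{'dx': np.float64(0.0181), 'dy': np.float64(0.0152), 'dz': np.float64(0.0001), 'yaw': np.float64(-0.1396)}
{'dx': np.float64(0.0158), 'dy': np.float64(0.0175), 'dz': np.float64(0.0001), 'yaw': np.float64(-0.1396)}
{'dx': np.float64(0.0132), 'dy': np.float64(0.0196), 'dz': np.float64(0.0001), 'yaw': np.float64(-0.1396)}
{'dx': np.float64(0.0103), 'dy': np.float64(0.0212), 'dz': np.float64(0.0001), 'yaw': np.float64(-0.1396)}
```

{"api": "play_rows", "payload": {
  "targets": [
    {"jaw":0,"dx":0.007,"dy":-0.022,"dz":0,"yaw":-0.13},
    {"jaw":0,"dx":0.01,"dy":-0.021,"dz":0,"yaw":-0.13},
    {"jaw":0,"dx":0.013,"dy":-0.0195,"dz":0,"yaw":-0.13},
    {"jaw":0,"dx":0.016,"dy":-0.0175,"dz":0,"yaw":-0.13},
    {"jaw":0,"dx":0.018,"dy":-0.015,"dz":0,"yaw":-0.13}
  ]
}}

```text
clock: 9.05
tool_pos: [0.4365, -0.0317, 0.2424]
eef_rot: [0.852, 0.523, -0.019, -0.014]
contact_force: [0.1, 0.5, 0.8]
opening: 1.004
```

{"api": "play_rows", "payload": {
  "targets": [
    {"jaw":0,"dx":0.02,"dy":-0.0125,"dz":0,"yaw":-0.13},
    {"jaw":0,"dx":0.021,"dy":-0.01,"dz":0,"yaw":-0.13},
    {"jaw":0,"dx":0.022,"dy":-0.007,"dz":0,"yaw":-0.13},
    {"jaw":0,"dx":0.023,"dy":-0.004,"dz":0,"yaw":-0.13},
    {"jaw":0,"dx":0.023,"dy":0,"dz":0,"yaw":-0.13}
  ]
}}

```text
clock: 9.55
tool_pos: [0.4173, 0.088, 0.2361]
eef_rot: [0.629, 0.777, -0.02, -0.027]
contact_force: [0.7, -1.2, 0.0]
opening: 1.004
```

Run:
```python
from h import *
plan(.41,.275,.25,2.947,20,rot=.14)
```

```text
pos [0.4173 0.088  0.2361] yaw 1.7804 F [ 0.7 -1.2  0. ] op 1.004 t 9.55 need rows 9 tilt [ 0.0172 -0.0642 -0.9978]
tooldelta [ 0.1847  0.031  -0.0127] yaw -1.167
{'dx': np.float64(0.0205), 'dy': np.float64(0.0034), 'dz': np.float64(-0.0014), 'yaw': np.float64(-0.1296)}
{'dx': np.float64(0.0199), 'dy': np.float64(0.0061), 'dz': np.float64(-0.0014), 'yaw': np.float64(-0.1296)}
{'dx': np.float64(0.0189), 'dy': np.float64(0.0086), 'dz': np.float64(-0.0014), 'yaw': np.float64(-0.1296)}
{'dx': np.float64(0.0177), 'dy': np.float64(0.011), 'dz': np.float64(-0.0014), 'yaw': np.float64(-0.1296)}
{'dx': np.float64(0.0161), 'dy': np.float64(0.0132), 'dz': np.float64(-0.0014), 'yaw': np.float64(-0.1296)}
{'dx': np.float64(0.0143), 'dy': np.float64(0.0151), 'dz': np.float64(-0.0014), 'yaw': np.float64(-0.1296)}
{'dx': np.float64(0.0122), 'dy': np.float64(0.0169), 'dz': np.float64(-0.0014), 'yaw': np.float64(-0.1296)}
{'dx': np.float64(0.0099), 'dy': np.float64(0.0183), 'dz': np.float64(-0.0014), 'yaw': np.float64(-0.1296)}
{'dx': np.float64(0.0075), 'dy': np.float64(0.0194), 'dz': np.float64(-0.0014), 'yaw': np.float64(-0.1296)}
```

{"api": "play_rows", "payload": {
  "targets": [
    {"jaw":0,"dx":0.01,"dy":0,"dz":0,"yaw":-0.05},
    {"jaw":0,"dx":0,"dy":0,"dz":0,"yaw":0},
    {"jaw":0,"dx":0,"dy":0,"dz":0,"yaw":0},
    {"jaw":0,"dx":0,"dy":0,"dz":0,"yaw":0},
    {"jaw":0,"dx":0,"dy":0,"dz":0,"yaw":0}
  ]
}}

```text
clock: 10.05
tool_pos: [0.4121, 0.0971, 0.2328]
eef_rot: [0.609, 0.792, -0.022, -0.031]
contact_force: [-0.9, -0.2, -0.6]
opening: 1.001
```

Run:
```python
from h import *
plan(.41,.275,.25,2.947,0,rot=.14)
```

```text
pos [0.4121 0.0971 0.2328] yaw 1.8301 F [-0.9 -0.2 -0.6] op 1.001 t 10.05 need rows 8 tilt [ 0.0216 -0.0729 -0.9971]
tooldelta [ 0.1728  0.0425 -0.0166] yaw -1.117
```

Run:
```python
from h import *
for q in [[.9824,.1868,-.00018,-.00067],[.938,.345,-.003,0],[.865,.503,-.004,-.001],[.826,.563,-.002,-.003],[.827,.563,-.004,0],[.825,.566,-.003,.001],[.823,.568,-.002,.003],[.901,.433,0,.003],[.98,.197,.001,.003],[.998,-.056,.002,.002],[.998,-.055,0,.001],[.976,.215,-.012,-.004],[.852,.523,-.019,-.014],[.629,.777,-.02,-.027],r.get_state()['eef_rot']]:
    M=R.from_quat(q).as_matrix();print(M[:2,2].round(4))
print(r.get_state()['q'].round(3))
```

```text
[-0.0006  0.0012]
[-0.0056 -0.0021]
[-0.0079 -0.0023]
[-0.0067  0.0027]
[-0.0066 -0.0045]
[-0.0038 -0.005 ]
[ 0.0001 -0.0072]
[ 0.0026 -0.0054]
[ 0.0031 -0.0055]
[ 0.0038 -0.0042]
[-0.0001 -0.002 ]
[-0.0252  0.0027]
[-0.047  0.004]
[-0.0671  0.0029]
[-0.076   0.0021]
[ 0.02   0.51  -0.511  2.076  0.321  0.707 -0.439]
```

{"api": "play_rows", "payload": {
  "targets": [
    {"jaw":0,"dx":0,"dy":0,"dz":0,"yaw":-0.1},
    {"jaw":0,"dx":0,"dy":0,"dz":0,"yaw":-0.1},
    {"jaw":0,"dx":0,"dy":0,"dz":0,"yaw":-0.1},
    {"jaw":0,"dx":0,"dy":0,"dz":0,"yaw":-0.1},
    {"jaw":0,"dx":0,"dy":0,"dz":0,"yaw":-0.05}
  ]
}}

```text
clock: 10.55
tool_pos: [0.4128, 0.0923, 0.2328]
eef_rot: [0.414, 0.909, -0.016, -0.034]
contact_force: [0.5, -0.0, 0.6]
opening: 1.003
```

```bash
cat >> h.py <<'E'
def tilt():
    s=r.get_state();print('tiltw',R.from_quat(s['eef_rot']).as_matrix()[:2,2].round(4),'q',s['q'].round(3))
E
python3 - <<'E'
from h import *
plan(.41,.275,.25,2.947,0,rot=.14);tilt()
E
```

```text
pos [0.4128 0.0923 0.2328] yaw 2.2856 F [ 0.5 -0.   0.6] op 1.003 t 10.55 need rows 5 tilt [ 0.0485 -0.0575 -0.9972]
tooldelta [ 0.1405  0.1168 -0.0171] yaw -0.661
tiltw [-0.0752 -0.0012] q [ 0.114  0.534 -0.648  2.073  0.419  0.743 -0.085]
```

{"api": "play_rows", "payload": {
  "targets": [
    {"jaw":0,"dx":0.015,"dy":0.013,"dz":0,"yaw":0},
    {"jaw":0,"dx":0.022,"dy":0.02,"dz":0,"yaw":0},
    {"jaw":0,"dx":0.022,"dy":0.02,"dz":0,"yaw":0},
    {"jaw":0,"dx":0.02,"dy":0.018,"dz":0,"yaw":0},
    {"jaw":0,"dx":0.008,"dy":0.007,"dz":0,"yaw":0}
  ]
}}

```text
clock: 11.05
tool_pos: [0.417, 0.2053, 0.2316]
eef_rot: [0.422, 0.906, -0.018, -0.033]
contact_force: [-0.1, 0.4, -0.3]
opening: 1.0
```

Run:
```python
from h import *
plan(.41,.275,.25,2.947,0,rot=.14);tilt()
```

```text
pos [0.417  0.2053 0.2316] yaw 2.2684 F [-0.1  0.4 -0.3] op 1.0 t 11.05 need rows 5 tilt [ 0.0445 -0.0614 -0.9971]
tooldelta [ 0.0587  0.0384 -0.0182] yaw -0.679
tiltw [-0.0757 -0.0054] q [-0.135  0.581 -0.625  1.965  0.403  0.794 -0.289]
```

{"api": "play_rows", "payload": {
  "targets": [
    {"jaw":0,"dx":-0.018,"dy":-0.015,"dz":0,"yaw":-0.13},
    {"jaw":0,"dx":-0.016,"dy":-0.018,"dz":0,"yaw":-0.13},
    {"jaw":0,"dx":-0.014,"dy":-0.02,"dz":0,"yaw":-0.13},
    {"jaw":0,"dx":-0.011,"dy":-0.021,"dz":0,"yaw":-0.13},
    {"jaw":0,"dx":-0.005,"dy":-0.015,"dz":0,"yaw":-0.08}
  ]
}}

```text
clock: 11.55
tool_pos: [0.4175, 0.09, 0.2319]
eef_rot: [0.123, 0.992, -0.008, -0.037]
contact_force: [0.2, -0.4, -0.2]
opening: 1.002
```

Run:
```python
from h import *
plan(.41,.275,.25,2.947,0,rot=.14);tilt()
```

```text
pos [0.4175 0.09   0.2319] yaw 2.8939 F [ 0.2 -0.4 -0.2] op 1.002 t 11.55 need rows 4 tilt [ 0.0704 -0.0258 -0.9972]
tooldelta [ 0.0537  0.1771 -0.0189] yaw -0.053
tiltw [-0.0746 -0.0078] q [ 0.221  0.585 -0.827  2.058  0.546  0.814  0.385]
```

{"api": "play_rows", "payload": {
  "targets": [
    {"jaw":0,"dx":-0.02,"dy":0.005,"dz":0,"yaw":0},
    {"jaw":0,"dx":-0.03,"dy":0.0075,"dz":0,"yaw":0},
    {"jaw":0,"dx":-0.03,"dy":0.0075,"dz":0,"yaw":0},
    {"jaw":0,"dx":-0.02,"dy":0.005,"dz":0,"yaw":0},
    {"jaw":0,"dx":0,"dy":0,"dz":0,"yaw":0}
  ]
}}

```text
clock: 12.05
tool_pos: [0.5217, 0.0748, 0.2221]
eef_rot: [0.13, 0.991, -0.015, -0.039]
contact_force: [-0.2, -0.3, 0.9]
opening: 0.999
```

Run:
```python
from h import *
plan(.41,.275,.25,2.947,0,rot=.14);tilt()
```

```text
pos [0.5217 0.0748 0.2221] yaw 2.8785 F [-0.2 -0.3  0.9] op 0.999 t 12.05 need rows 5 tilt [ 0.0726 -0.0389 -0.9966]
tooldelta [ 0.1615  0.1635 -0.0227] yaw -0.068
tiltw [-0.0802 -0.0188] q [ 0.222  0.717 -0.783  1.785  0.571  0.976  0.501]
```

Run:
```python
from h import *
plan(.42,.27,.25,2.947,20,lin=.035);tilt()
```

```text
pos [0.5217 0.0748 0.2221] yaw 2.8785 F [-0.2 -0.3  0.9] op 0.999 t 12.05 need rows 7 tilt [ 0.0726 -0.0389 -0.9966]
tooldelta [ 0.1506  0.1613 -0.0234] yaw -0.068
{'dx': np.float64(0.0215), 'dy': np.float64(0.023), 'dz': np.float64(-0.0033), 'yaw': np.float64(-0.0098)}
{'dx': np.float64(0.0213), 'dy': np.float64(0.0232), 'dz': np.float64(-0.0033), 'yaw': np.float64(-0.0098)}
{'dx': np.float64(0.0211), 'dy': np.float64(0.0235), 'dz': np.float64(-0.0033), 'yaw': np.float64(-0.0098)}
{'dx': np.float64(0.0208), 'dy': np.float64(0.0237), 'dz': np.float64(-0.0033), 'yaw': np.float64(-0.0098)}
{'dx': np.float64(0.0206), 'dy': np.float64(0.0239), 'dz': np.float64(-0.0033), 'yaw': np.float64(-0.0098)}
{'dx': np.float64(0.0204), 'dy': np.float64(0.0241), 'dz': np.float64(-0.0033), 'yaw': np.float64(-0.0098)}
{'dx': np.float64(0.0201), 'dy': np.float64(0.0243), 'dz': np.float64(-0.0033), 'yaw': np.float64(-0.0098)}
tiltw [-0.0802 -0.0188] q [ 0.222  0.717 -0.783  1.785  0.571  0.976  0.501]
```

{"api": "play_rows", "payload": {
  "targets": [
    {"jaw":0,"dx":0.021,"dy":0.023,"dz":-0.003,"yaw":-0.01},
    {"jaw":0,"dx":0.021,"dy":0.023,"dz":-0.003,"yaw":-0.01},
    {"jaw":0,"dx":0.021,"dy":0.023,"dz":-0.003,"yaw":-0.01},
    {"jaw":0,"dx":0.021,"dy":0.023,"dz":-0.003,"yaw":-0.01},
    {"jaw":0,"dx":0.021,"dy":0.024,"dz":-0.003,"yaw":-0.01}
  ]
}}

```text
clock: 12.55
tool_pos: [0.4457, 0.2044, 0.2378]
eef_rot: [0.114, 0.992, -0.02, -0.041]
contact_force: [-0.2, 0.4, 0.1]
opening: 1.004
```

{"api": "play_rows", "payload": {
  "targets": [
    {"jaw":0,"dx":0.015,"dy":0.018,"dz":-0.003,"yaw":-0.01},
    {"jaw":0,"dx":0.005,"dy":0.005,"dz":0,"yaw":0},
    {"jaw":0,"dx":0,"dy":0,"dz":0,"yaw":0},
    {"jaw":0,"dx":0,"dy":0,"dz":0,"yaw":0},
    {"jaw":0,"dx":0,"dy":0,"dz":0,"yaw":0}
  ]
}}

```text
clock: 13.05
tool_pos: [0.4272, 0.2292, 0.2417]
eef_rot: [0.108, 0.993, -0.022, -0.042]
contact_force: [0.6, -0.4, 0.3]
opening: 1.003
```

Run:
```python
from h import *
plan(.39,.28,.22,2.947,0,lin=.035);tilt()
d=snap('wrist');save(d,'w7');np.savez('w7.npz',**{k:d[k] for k in('frame','z_map','mtx','dist_coeffs','T')})
```

```text
pos [0.4272 0.2292 0.2417] yaw 2.923 F [ 0.6 -0.4  0.3] op 1.003 t 13.05 need rows 2 tilt [ 0.0782 -0.0531 -0.9955]
tooldelta [0.0455 0.0428 0.0231] yaw -0.024
tiltw [-0.0878 -0.0351] q [-0.085  0.647 -0.811  1.873  0.516  0.952  0.213]
```

View pics/w7.png

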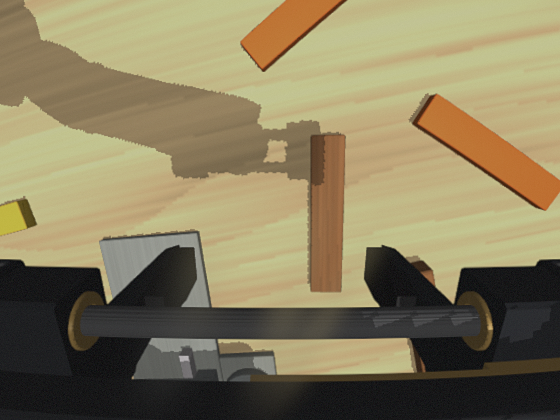

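The rail lies at (310-345, 133-292), gripper above its forward half. The orange bars at (290,30) and (490,150) are look-alikes. The tool tilt has drifted, so I'll check whether it also drifts at rest.

{"api": "play_rows", "payload": {
  "targets": [
    {"jaw":0,"dx":0,"dy":0,"dz":0,"yaw":0},
    {"jaw":0,"dx":0,"dy":0,"dz":0,"yaw":0},
    {"jaw":0,"dx":0,"dy":0,"dz":0,"yaw":0},
    {"jaw":0,"dx":0,"dy":0,"dz":0,"yaw":0},
    {"jaw":0,"dx":0,"dy":0,"dz":0,"yaw":0}
  ]
}}

```text
clock: 13.6
tool_pos: [0.4286, 0.2263, 0.2409]
eef_rot: [0.111, 0.993, -0.023, -0.042]
contact_force: [0.2, 0.4, 0.2]
opening: 1.001
```

Run:
```python
from h import *
plan(.39,.28,.22,2.947,0,lin=.035);tilt()
d=dict(np.load('w7.npz'));f=d['frame'].astype(int)
pts={'tl':(312,134),'tr':(344,134),'br':(341,291),'bl':(310,290)}
for k,p in pts.items():print(k,ray(d,*p,.02)[:2].round(4))
W=cloud(d);Z=W[...,2]
mk=np.zeros(Z.shape,bool);mk[125:300,300:352]=(f[125:300,300:352,0]-f[125:300,300:352,2]>50)&(f[125:300,300:352,1]<135)&(Z[125:300,300:352]>.012)
P=W[mk];print(len(P),np.percentile(P[:,2],[5,50,95]).round(4))
vs,us=np.where(mk);Q=np.array([ray(d,a,b,.02)[:2] for a,b in zip(us,vs)])*1000
print(cv2.minAreaRect(Q.astype(np.float32)));ev,V=np.linalg.eigh(np.cov(Q.T));print(Q.mean(0),np.arctan2(V[1,1],V[0,1]),np.sqrt(12*ev))
m=mk&(Z>.016);P=W[m][:,:2]*1000;ev,V=np.linalg.eigh(np.cov(P.T));print('depth',P.mean(0),np.arctan2(V[1,1],V[0,1]),np.sqrt(12*ev))
# bench plane tilt check
b=W[(np.abs(Z)<.012)];A=np.c_[b[:,:2],np.ones(len(b))];print('bench plane',np.linalg.lstsq(A,b[:,2],rcond=None)[0])
```

```text
pos [0.4286 0.2263 0.2409] yaw 2.9173 F [0.2 0.4 0.2] op 1.001 t 13.6 need rows 2 tilt [ 0.0785 -0.0551 -0.9954]
tooldelta [0.0478 0.045  0.0223] yaw -0.03
tiltw [-0.0887 -0.0364] q [-0.08   0.648 -0.809  1.873  0.516  0.952  0.213]
tl [0.365  0.2698]
tr [0.3728 0.3061]
br [0.5677 0.2683]
bl [0.5585 0.2292]
4726 [0.0196 0.0208 0.0221]
((466.9185791015625, 268.1836853027344), (39.07268524169922, 197.77810668945312), 78.6777114868164)
[465.65526118 269.20944028] 2.9230011725134046 [ 37.94564634 195.06995188]
depth [465.43879548 269.1716887 ] 2.923011621234338 [ 37.87446898 194.62947509]
bench plane [ 0.00111598 -0.00065676  0.00076397]
```

Run:
```python
from h import *
plan(.397,.2825,.12,2.94,10,lin=.03);tilt()
```

```text
pos [0.4286 0.2263 0.2409] yaw 2.9173 F [0.2 0.4 0.2] op 1.001 t 13.6 need rows 5 tilt [ 0.0785 -0.0551 -0.9954]
tooldelta [0.0337 0.0545 0.1211] yaw -0.023
{'dx': np.float64(0.0067), 'dy': np.float64(0.0109), 'dz': np.float64(0.0242), 'yaw': np.float64(-0.0045)}
{'dx': np.float64(0.0067), 'dy': np.float64(0.0109), 'dz': np.float64(0.0242), 'yaw': np.float64(-0.0045)}
{'dx': np.float64(0.0066), 'dy': np.float64(0.011), 'dz': np.float64(0.0242), 'yaw': np.float64(-0.0045)}
{'dx': np.float64(0.0066), 'dy': np.float64(0.011), 'dz': np.float64(0.0242), 'yaw': np.float64(-0.0045)}
{'dx': np.float64(0.0065), 'dy': np.float64(0.011), 'dz': np.float64(0.0242), 'yaw': np.float64(-0.0045)}
tiltw [-0.0887 -0.0364] q [-0.08   0.648 -0.809  1.873  0.516  0.952  0.213]
```

{"api": "play_rows", "payload": {
  "targets": [
    {"jaw":0,"dx":0.007,"dy":0.012,"dz":0.024,"yaw":-0.006},
    {"jaw":0,"dx":0.007,"dy":0.012,"dz":0.025,"yaw":-0.006},
    {"jaw":0,"dx":0.007,"dy":0.012,"dz":0.025,"yaw":-0.006},
    {"jaw":0,"dx":0.006,"dy":0.01,"dz":0.025,"yaw":-0.005},
    {"jaw":0,"dx":0.002,"dy":0.004,"dz":0.01,"yaw":0}
  ]
}}

```text
clock: 14.1
tool_pos: [0.4035, 0.2801, 0.1302]
eef_rot: [0.101, 0.994, -0.02, -0.04]
contact_force: [0.2, -0.1, 0.0]
opening: 1.0
```

Run:
```python
from h import *
plan(.397,.2825,.04,2.94,10,lin=.03);tilt()
```

```text
pos [0.4035 0.2801 0.1302] yaw 2.9374 F [ 0.2 -0.1  0. ] op 1.0 t 14.1 need rows 4 tilt [ 0.0748 -0.0485 -0.996 ]
tooldelta [0.0001 0.0055 0.0903] yaw -0.003
{'dx': np.float64(0.0), 'dy': np.float64(0.0014), 'dz': np.float64(0.0226), 'yaw': np.float64(-0.0006)}
{'dx': np.float64(0.0), 'dy': np.float64(0.0014), 'dz': np.float64(0.0226), 'yaw': np.float64(-0.0006)}
{'dx': np.float64(0.0), 'dy': np.float64(0.0014), 'dz': np.float64(0.0226), 'yaw': np.float64(-0.0006)}
{'dx': np.float64(0.0), 'dy': np.float64(0.0014), 'dz': np.float64(0.0226), 'yaw': np.float64(-0.0006)}
tiltw [-0.083  -0.0324] q [-0.282  0.804 -0.677  1.965  0.693  0.711 -0.022]
```

{"api": "play_rows", "payload": {
  "targets": [
    {"jaw":0,"dx":0,"dy":0.002,"dz":0.022,"yaw":0},
    {"jaw":0,"dx":0,"dy":0.001,"dz":0.022,"yaw":0},
    {"jaw":0,"dx":0,"dy":0.001,"dz":0.022,"yaw":0},
    {"jaw":0,"dx":0,"dy":0,"dz":0.012,"yaw":0},
    {"jaw":0,"dx":0,"dy":0,"dz":0.002,"yaw":0}
  ]
}}

```text
clock: 14.6
tool_pos: [0.3993, 0.2832, 0.0484]
eef_rot: [0.101, 0.994, -0.019, -0.038]
contact_force: [-0.2, -0.9, -0.1]
opening: 1.003
```

Run:
```python
from h import *
plan(.397,.2825,.009,2.94,10,lin=.03);tilt()
d=snap('wrist');save(d,'w8')
```

```text
pos [0.3993 0.2832 0.0484] yaw 2.9376 F [-0.2 -0.9 -0.1] op 1.003 t 14.6 need rows 2 tilt [ 0.0723 -0.0462 -0.9963]
tooldelta [-0.0007  0.0007  0.0394] yaw -0.002
{'dx': np.float64(-0.0004), 'dy': np.float64(0.0003), 'dz': np.float64(0.0197), 'yaw': np.float64(-0.0012)}
{'dx': np.float64(-0.0004), 'dy': np.float64(0.0003), 'dz': np.float64(0.0197), 'yaw': np.float64(-0.0012)}
tiltw [-0.0801 -0.0307] q [-0.372  0.924 -0.539  2.009  0.851  0.532 -0.161]
```

View pics/w8.png

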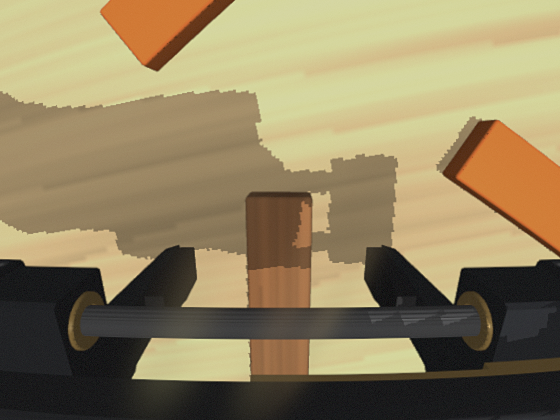

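The rail runs straight between the fingers (columns 247-312, its end at row 192). I'll descend and grip.

{"api": "play_rows", "payload": {
  "targets": [
    {"jaw":0,"dx":0,"dy":0.0,"dz":0.014,"yaw":0},
    {"jaw":0,"dx":0,"dy":0,"dz":0.014,"yaw":0},
    {"jaw":0.3,"dx":0,"dy":0,"dz":0.008,"yaw":0},
    {"jaw":0.3,"dx":0,"dy":0,"dz":0.001,"yaw":0},
    {"jaw":0.3,"dx":0,"dy":0,"dz":0,"yaw":0}
  ],
  "squeeze": 50
}}

```text
clock: 15.15
tool_pos: [0.4002, 0.2843, 0.015]
eef_rot: [0.102, 0.994, -0.016, -0.035]
contact_force: [0.3, -0.3, 0.9]
opening: 0.754
```

Run:
```python
from h import *
plan(.397,.2825,.009,2.94,10,lin=.03);tilt()
```

```text
pos [0.4002 0.2843 0.015 ] yaw 2.9356 F [ 0.3 -0.3  0.9] op 0.754 t 15.15 need rows 1 tilt [ 0.0663 -0.0391 -0.997 ]
tooldelta [ 0.0023 -0.0022  0.0062] yaw -0.004
{'dx': np.float64(0.0023), 'dy': np.float64(-0.0022), 'dz': np.float64(0.0062), 'yaw': np.float64(-0.0044)}
tiltw [-0.0728 -0.0248] q [-0.415  0.974 -0.466  2.018  0.927  0.447 -0.229]
```

{"api": "play_rows", "payload": {
  "targets": [
    {"jaw":0.4,"dx":0,"dy":-0.001,"dz":0.004,"yaw":0},
    {"jaw":1,"dx":0,"dy":0,"dz":0.002,"yaw":0},
    {"jaw":1,"dx":0,"dy":0,"dz":0,"yaw":0},
    {"jaw":1,"dx":0,"dy":0,"dz":0,"yaw":0},
    {"jaw":1,"dx":0,"dy":0,"dz":0,"yaw":0}
  ]
}}

```text
clock: 15.65
tool_pos: [0.4004, 0.2836, 0.0101]
eef_rot: [0.102, 0.994, -0.015, -0.034]
contact_force: [0.7, 0.5, 0.3]
opening: 0.444
```

{"api": "play_rows", "payload": {
  "targets": [
    {"jaw":1,"dx":0,"dy":0,"dz":0,"yaw":0},
    {"jaw":1,"dx":0,"dy":0,"dz":0,"yaw":0},
    {"jaw":1,"dx":0,"dy":0,"dz":-0.01,"yaw":0},
    {"jaw":1,"dx":0,"dy":0,"dz":-0.02,"yaw":0},
    {"jaw":1,"dx":0,"dy":0,"dz":-0.02,"yaw":0}
  ]
}}

```text
clock: 16.15
tool_pos: [0.4024, 0.2836, 0.0604]
eef_rot: [0.102, 0.994, -0.017, -0.036]
contact_force: [-0.3, 0.4, -0.5]
opening: 0.448
```

Run:
```python
from h import *
plan(.397,.2825,.07,2.94,10,lin=.03);tilt()
d=snap('wrist');save(d,'w9');d=snap('scene');save(d,'s9')
```

```text
pos [0.4024 0.2836 0.0604] yaw 2.9362 F [-0.3  0.4 -0.5] op 0.448 t 16.15 need rows 1 tilt [ 0.068  -0.0418 -0.9968]
tooldelta [ 0.0057 -0.0026 -0.0091] yaw -0.004
{'dx': np.float64(0.0057), 'dy': np.float64(-0.0026), 'dz': np.float64(-0.0091), 'yaw': np.float64(-0.0038)}
tiltw [-0.075  -0.0271] q [-0.358  0.905 -0.559  2.004  0.832  0.554 -0.144]
```

View pics/w9.png

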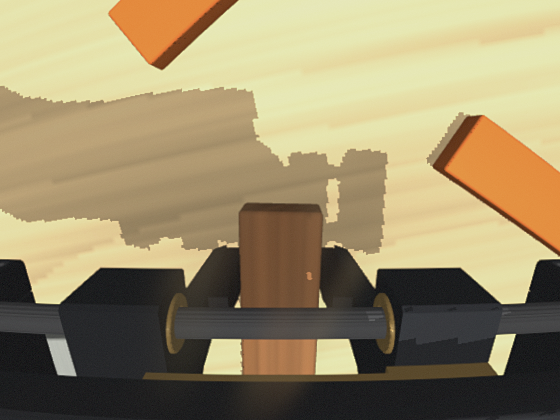

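View pics/s9.png

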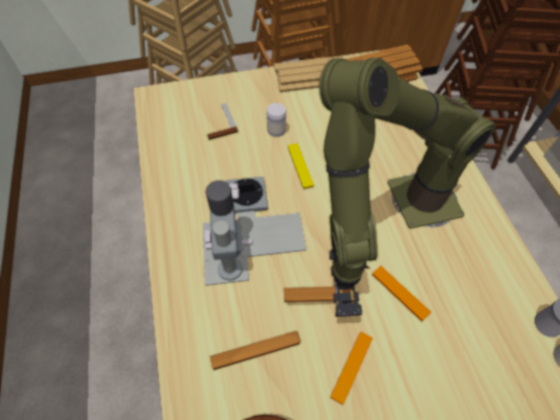

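Run:
```python
from h import *
plan(.4553,.0266,.06,3.03,12,lin=.034);tilt()
```

```text
pos [0.4038 0.2849 0.0618] yaw 2.9355 F [ 0.3  0.3 -0.7] op 0.447 t 16.25 need rows 8 tilt [ 0.0652 -0.0373 -0.9972]
tooldelta [-0.1031 -0.2423  0.0041] yaw -0.094
{'dx': np.float64(-0.0129), 'dy': np.float64(-0.0303), 'dz': np.float64(0.0005), 'yaw': np.float64(-0.0118)}
{'dx': np.float64(-0.0125), 'dy': np.float64(-0.0304), 'dz': np.float64(0.0005), 'yaw': np.float64(-0.0118)}
{'dx': np.float64(-0.0122), 'dy': np.float64(-0.0306), 'dz': np.float64(0.0005), 'yaw': np.float64(-0.0118)}
{'dx': np.float64(-0.0118), 'dy': np.float64(-0.0307), 'dz': np.float64(0.0005), 'yaw': np.float64(-0.0118)}
{'dx': np.float64(-0.0114), 'dy': np.float64(-0.0309), 'dz': np.float64(0.0005), 'yaw': np.float64(-0.0118)}
{'dx': np.float64(-0.0111), 'dy': np.float64(-0.031), 'dz': np.float64(0.0005), 'yaw': np.float64(-0.0118)}
{'dx': np.float64(-0.0107), 'dy': np.float64(-0.0311), 'dz': np.float64(0.0005), 'yaw': np.float64(-0.0118)}
{'dx': np.float64(-0.0103), 'dy': np.float64(-0.0313), 'dz': np.float64(0.0005), 'yaw': np.float64(-0.0118)}
tiltw [-0.0714 -0.0233] q [-0.358  0.903 -0.56   2.003  0.834  0.552 -0.145]
```

{"api": "play_rows", "payload": {
  "targets": [
    {"jaw":1,"dx":-0.007,"dy":-0.018,"dz":0,"yaw":-0.01},
    {"jaw":1,"dx":-0.013,"dy":-0.03,"dz":0,"yaw":-0.01},
    {"jaw":1,"dx":-0.012,"dy":-0.03,"dz":0,"yaw":-0.01},
    {"jaw":1,"dx":-0.012,"dy":-0.03,"dz":0,"yaw":-0.01},
    {"jaw":1,"dx":-0.012,"dy":-0.03,"dz":0,"yaw":-0.01}
  ]
}}

```text
clock: 16.75
tool_pos: [0.4341, 0.142, 0.0624]
eef_rot: [0.071, 0.997, -0.01, -0.034]
contact_force: [0.0, -0.0, -1.8]
opening: 0.447
```

Run:
```python
from h import *
plan(.4553,.0266,.06,3.03,12,lin=.034);tilt()
```

```text
pos [0.4341 0.142  0.0624] yaw 2.9979 F [ 0.  -0.  -1.8] op 0.447 t 16.75 need rows 4 tilt [ 0.0672 -0.0246 -0.9974]
tooldelta [-0.0376 -0.1111  0.0026] yaw -0.032
{'dx': np.float64(-0.0094), 'dy': np.float64(-0.0278), 'dz': np.float64(0.0007), 'yaw': np.float64(-0.008)}
{'dx': np.float64(-0.0092), 'dy': np.float64(-0.0279), 'dz': np.float64(0.0007), 'yaw': np.float64(-0.008)}
{'dx': np.float64(-0.009), 'dy': np.float64(-0.0279), 'dz': np.float64(0.0007), 'yaw': np.float64(-0.008)}
{'dx': np.float64(-0.0087), 'dy': np.float64(-0.028), 'dz': np.float64(0.0007), 'yaw': np.float64(-0.008)}
tiltw [-0.07   -0.0148] q [-0.08   0.878 -0.541  2.114  0.944  0.488  0.068]
```

{"api": "play_rows", "payload": {
  "targets": [
    {"jaw":1,"dx":-0.009,"dy":-0.026,"dz":0,"yaw":-0.01},
    {"jaw":1,"dx":-0.009,"dy":-0.025,"dz":0,"yaw":-0.01},
    {"jaw":1,"dx":-0.008,"dy":-0.022,"dz":0,"yaw":-0.006},
    {"jaw":1,"dx":-0.004,"dy":-0.01,"dz":0,"yaw":0},
    {"jaw":1,"dx":0,"dy":0,"dz":0,"yaw":0}
  ]
}}

```text
clock: 17.25
tool_pos: [0.4525, 0.0459, 0.0604]
eef_rot: [0.062, 0.997, -0.012, -0.036]
contact_force: [0.3, 0.6, -0.4]
opening: 0.445
```

Run:
```python
from h import *
plan(.4553,.0266,.03,3.03,12,lin=.034);tilt()
d=snap('top');save(d,'t10');np.savez('t10.npz',**{k:d[k] for k in('frame','z_map','mtx','dist_coeffs','T')})
d=snap('scene');c=cv2.cvtColor(d['frame'],cv2.COLOR_RGB2BGR)[150:330,180:400];cv2.imwrite('pics/s10.png',cv2.resize(c,None,fx=3.3,fy=3.3,interpolation=cv2.INTER_CUBIC))
np.savez('s10.npz',**{k:d[k] for k in('frame','z_map','mtx','dist_coeffs','T')})
```

```text
pos [0.4525 0.0459 0.0604] yaw 3.0165 F [ 0.3  0.6 -0.4] op 0.445 t 17.25 need rows 2 tilt [ 0.0709 -0.0284 -0.9971]
tooldelta [-0.0074 -0.0179  0.0305] yaw -0.013
{'dx': np.float64(-0.0037), 'dy': np.float64(-0.0089), 'dz': np.float64(0.0153), 'yaw': np.float64(-0.0067)}
{'dx': np.float64(-0.0036), 'dy': np.float64(-0.009), 'dz': np.float64(0.0153), 'yaw': np.float64(-0.0067)}
tiltw [-0.0738 -0.0195] q [ 0.125  0.883 -0.547  2.116  0.972  0.508  0.262]
```

View pics/s10.png

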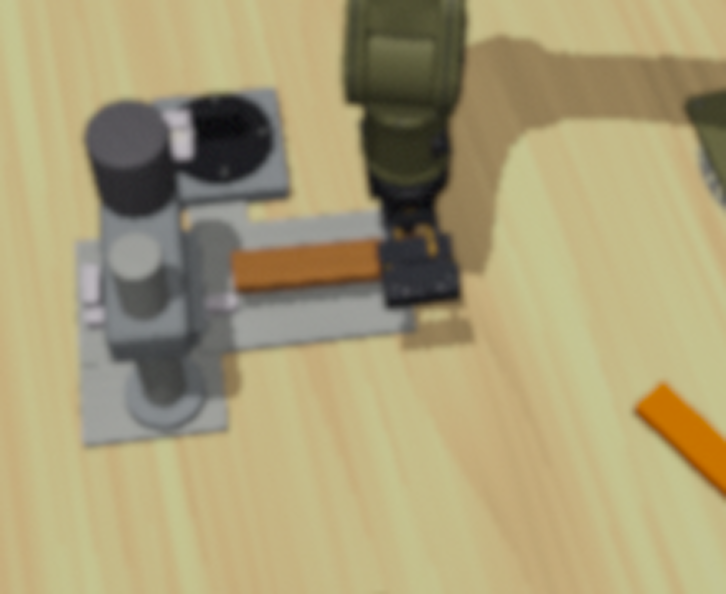

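View pics/t10.png

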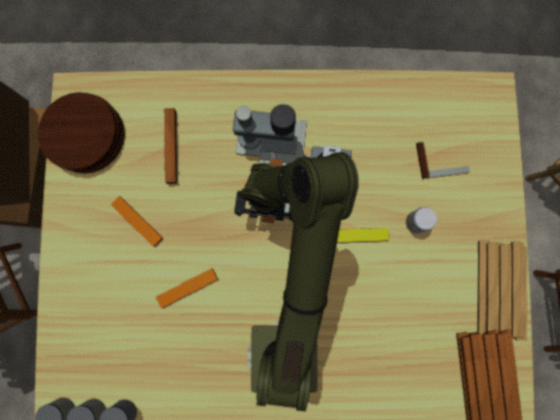

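The rail is held level at crop (310,265), above the table and in front of the guard. I'll measure its height and slope from the scene depth.

Run:
```python
from h import *
d=dict(np.load('s10.npz'));W=cloud(d);f=d['frame'].astype(int)
sl=(slice(218,242),slice(248,298))
P=W[sl].reshape(-1,3);c=f[sl].reshape(-1,3)
m=(c[:,0]-c[:,2]>70)&(P[:,2]>.05)
P=P[m];A=np.c_[P[:,:2]-P[:,:2].mean(0),np.ones(len(P))];co=np.linalg.lstsq(A,P[:,2],rcond=None)[0];print(len(P),'slope',co,P.mean(0),P.min(0),P.max(0))
x,y,a=.6464,.0081,-.112
D=P[:,:2]-[x,y];C,S=np.cos(a),np.sin(a);Q=np.c_[D@[C,S],D@[-S,C]];print('press frame',np.percentile(Q,[1,50,99],axis=0).round(4))
rc=cv2.minAreaRect((Q*1000).astype(np.float32));print(rc)
```

```text
464 slope [-0.01161014 -0.01583059  0.07048741] [0.54971154 0.03680834 0.07048741] [0.48199759 0.00876227 0.06180937] [0.61836584 0.06111468 0.07701527]
press frame [[-0.1648 -0.0028]
 [-0.0992  0.0181]
 [-0.0327  0.0347]]
((-98.9389419555664, 15.64349365234375), (38.27954864501953, 134.98158264160156), 88.58824157714844)
```

{"api": "play_rows", "payload": {
  "targets": [
    {"jaw":1,"dx":-0.003,"dy":-0.008,"dz":0.007,"yaw":-0.006},
    {"jaw":1,"dx":-0.002,"dy":-0.006,"dz":0.01,"yaw":-0.004},
    {"jaw":1,"dx":0,"dy":-0.003,"dz":0.008,"yaw":0},
    {"jaw":1,"dx":0,"dy":0,"dz":0.004,"yaw":0},
    {"jaw":1,"dx":0,"dy":0,"dz":0,"yaw":0}
  ]
}}

```text
clock: 17.85
tool_pos: [0.4543, 0.0353, 0.0304]
eef_rot: [0.05, 0.998, -0.009, -0.035]
contact_force: [0.1, -1.0, 2.3]
opening: 0.448
```

Run:
```python
from h import *
plan(.4553,.0266,.026,3.03,12,lin=.034);tilt()
```

```text
pos [0.4543 0.0353 0.0304] yaw 3.04 F [ 0.1 -1.   2.3] op 0.448 t 17.85 need rows 1 tilt [ 0.0685 -0.0208 -0.9974]
tooldelta [-0.0022 -0.0085  0.0044] yaw 0.01
{'dx': np.float64(-0.0022), 'dy': np.float64(-0.0085), 'dz': np.float64(0.0044), 'yaw': np.float64(0.01)}
tiltw [-0.0702 -0.0138] q [ 0.113  0.933 -0.483  2.124  1.072  0.438  0.223]
```

{"api": "play_rows", "payload": {
  "targets": [
    {"jaw":1,"dx":0.002,"dy":-0.005,"dz":0,"yaw":0.004},
    {"jaw":1,"dx":0,"dy":-0.004,"dz":0.001,"yaw":0.004},
    {"jaw":1,"dx":0,"dy":-0.001,"dz":0.002,"yaw":0},
    {"jaw":1,"dx":0,"dy":0,"dz":0,"yaw":0},
    {"jaw":1,"dx":0,"dy":0,"dz":0,"yaw":0}
  ]
}}

```text
clock: 18.35
tool_pos: [0.4505, 0.0263, 0.028]
eef_rot: [0.053, 0.998, -0.008, -0.035]
contact_force: [0.0, 0.6, -1.2]
opening: 0.446
```

```bash
cat >> h.py <<'E'
def press(p,x=.6464,y=.0081,a=-.112):
    D=np.atleast_2d(p)[:,:2]-[x,y];C,S=np.cos(a),np.sin(a);return np.c_[D@[C,S],D@[-S,C]]
def unp(u,v,x=.6464,y=.0081,a=-.112):
    C,S=np.cos(a),np.sin(a);return x+C*u-S*v,y+S*u+C*v
E
python3 - <<'E'
from h import *
print(press(r.get_state()['tool_pos']))
plan(*unp(-.067,-.003),.0255,3.03,12,lin=.025);tilt()
d=snap('scene');c=cv2.cvtColor(d['frame'],cv2.COLOR_RGB2BGR)[180:300,190:340];cv2.imwrite('pics/s11.png',cv2.resize(c,None,fx=4.5,fy=4.5,interpolation=cv2.INTER_CUBIC))
W=cloud(d);f=d['frame'].astype(int)
sl=(slice(210,250),slice(240,300))
P=W[sl].reshape(-1,3);c=f[sl].reshape(-1,3)
m=(c[:,0]-c[:,2]>70)&(P[:,2]>.02)
P=P[m];A=np.c_[press(P)-press(P).mean(0),np.ones(len(P))];co=np.linalg.lstsq(A,P[:,2],rcond=None)[0];print(len(P),'slope',co)
Q=press(P);print(np.percentile(Q,[1,50,99],axis=0).round(4),cv2.minAreaRect((Q*1000).astype(np.float32)))
E
```

```text
[[-0.19672591 -0.00381092]]
pos [0.4505 0.0263 0.028 ] yaw 3.0341 F [ 0.   0.6 -1.2] op 0.446 t 18.35 need rows 6 tilt [ 0.0683 -0.0196 -0.9975]
tooldelta [-1.296e-01  1.000e-04 -6.400e-03] yaw 0.004
{'dx': np.float64(-0.0216), 'dy': np.float64(0.0), 'dz': np.float64(-0.0011), 'yaw': np.float64(0.0007)}
{'dx': np.float64(-0.0216), 'dy': np.float64(0.0), 'dz': np.float64(-0.0011), 'yaw': np.float64(0.0007)}
{'dx': np.float64(-0.0216), 'dy': np.float64(0.0), 'dz': np.float64(-0.0011), 'yaw': np.float64(0.0007)}
{'dx': np.float64(-0.0216), 'dy': np.float64(0.0001), 'dz': np.float64(-0.0011), 'yaw': np.float64(0.0007)}
{'dx': np.float64(-0.0216), 'dy': np.float64(0.0001), 'dz': np.float64(-0.0011), 'yaw': np.float64(0.0007)}
{'dx': np.float64(-0.0216), 'dy': np.float64(0.0001), 'dz': np.float64(-0.0011), 'yaw': np.float64(0.0007)}
tiltw [-0.07   -0.0122] q [ 0.123  0.934 -0.467  2.138  1.095  0.418  0.211]
445 slope [ 0.01064018 -0.0095586   0.04082274]
[[-0.1646 -0.0206]
 [-0.098  -0.0006]
 [-0.0317  0.0164]] ((-98.0167007446289, -2.822938919067383), (135.91128540039062, 39.91607666015625), 0.047957755625247955)
```

View pics/s11.png

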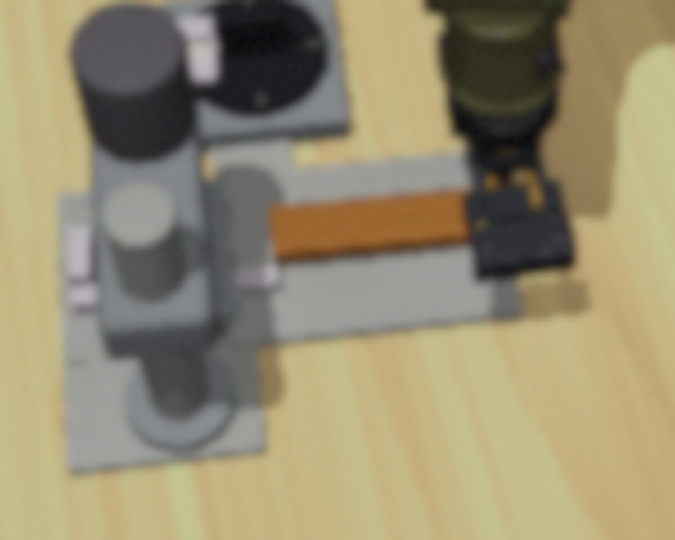

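{"api": "play_rows", "payload": {
  "targets": [
    {"jaw":1,"dx":0,"dy":0,"dz":0.002,"yaw":0},
    {"jaw":1,"dx":0,"dy":0,"dz":0.002,"yaw":0},
    {"jaw":1,"dx":0,"dy":0,"dz":0.001,"yaw":0},
    {"jaw":1,"dx":0,"dy":0,"dz":0,"yaw":0},
    {"jaw":1,"dx":0,"dy":0,"dz":0,"yaw":0}
  ]
}}

```text
clock: 18.9
tool_pos: [0.4498, 0.026, 0.0223]
eef_rot: [0.054, 0.998, -0.008, -0.035]
contact_force: [0.2, 0.4, 0.4]
opening: 0.445
```

Run:
```python
from h import *
print(press(r.get_state()['tool_pos']))
plan(*unp(-.067,-.003),.0235,3.03,0,lin=.025);tilt()
d=snap('scene')
W=cloud(d);f=d['frame'].astype(int)
sl=(slice(210,250),slice(240,300))
P=W[sl].reshape(-1,3);c=f[sl].reshape(-1,3)
m=(c[:,0]-c[:,2]>70)&(P[:,2]>.02)
P=P[m];A=np.c_[press(P)-press(P).mean(0),np.ones(len(P))];co=np.linalg.lstsq(A,P[:,2],rcond=None)[0];print(len(P),'slope',co)
Q=press(P);print(np.percentile(Q,[1,50,99],axis=0).round(4),cv2.minAreaRect((Q*1000).astype(np.float32)))
A=press(W.reshape(-1,3));m=(A[:,0]>-.12)&(A[:,0]<-.04)&(A[:,1]>.035)&(A[:,1]<.06);print('table z',np.median(W.reshape(-1,3)[m,2]))
```

```text
[[-0.19737626 -0.00413684]]
pos [0.4498 0.026  0.0223] yaw 3.0338 F [0.2 0.4 0.4] op 0.445 t 18.9 need rows 6 tilt [ 0.0691 -0.0201 -0.9974]
tooldelta [-0.13    0.0004 -0.0103] yaw 0.004
tiltw [-0.0709 -0.0126] q [ 0.114  0.943 -0.452  2.14   1.114  0.405  0.193]
435 slope [ 0.01610423 -0.02415138  0.0350129 ]
[[-0.1654 -0.021 ]
 [-0.0983 -0.0014]
 [-0.033   0.0151]] ((-99.20226287841797, -2.8751792907714844), (37.244808197021484, 135.27828979492188), 89.8451156616211)
table z 0.013284599380204432
```

{"api": "play_rows", "payload": {
  "targets": [
    {"jaw":1,"dx":-0.012,"dy":0,"dz":-0.001,"yaw":0},
    {"jaw":1,"dx":-0.018,"dy":0,"dz":-0.0013,"yaw":0},
    {"jaw":1,"dx":-0.018,"dy":0,"dz":-0.0013,"yaw":0},
    {"jaw":1,"dx":-0.012,"dy":0,"dz":-0.001,"yaw":0},
    {"jaw":1,"dx":-0.003,"dy":0,"dz":0,"yaw":0}
  ]
}}

```text
clock: 19.45
tool_pos: [0.5132, 0.0192, 0.0227]
eef_rot: [0.053, 0.998, -0.008, -0.036]
contact_force: [0.7, 0.7, -1.5]
opening: 0.449
```

Run:
```python
from h import *
print(press(r.get_state()['tool_pos']))
plan(*unp(-.067,-.003),.0235,3.03,0,lin=.025);tilt()
d=snap('wrist');save(d,'w12')
```

```text
[[-0.13364103 -0.00389085]]
pos [0.5132 0.0192 0.0227] yaw 3.0354 F [ 0.7  0.7 -1.5] op 0.449 t 19.45 need rows 3 tilt [ 0.0716 -0.0208 -0.9972]
tooldelta [-0.0664  0.0004 -0.0056] yaw 0.005
tiltw [-0.0734 -0.0131] q [ 0.201  0.99  -0.565  1.948  0.951  0.585  0.43 ]
```

View pics/w12.png

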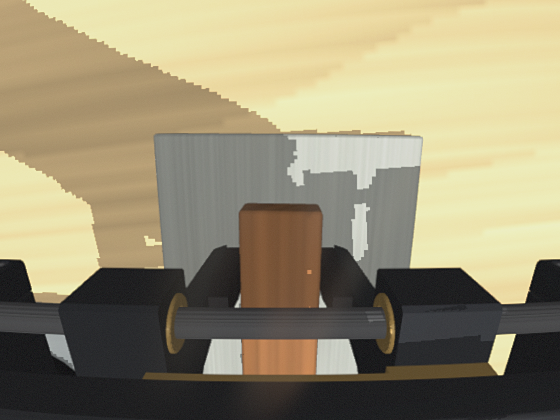

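The rail sits squarely in the jaws (columns 240-322), parallel to the table edge, with its front end under the guard and no contact force. I'll continue.

{"api": "play_rows", "payload": {
  "targets": [
    {"jaw":1,"dx":-0.012,"dy":0,"dz":-0.0008,"yaw":0},
    {"jaw":1,"dx":-0.015,"dy":0,"dz":-0.001,"yaw":0},
    {"jaw":1,"dx":-0.012,"dy":0,"dz":-0.0008,"yaw":0},
    {"jaw":1,"dx":-0.006,"dy":0,"dz":-0.0004,"yaw":0},
    {"jaw":1,"dx":0,"dy":0,"dz":0,"yaw":0}
  ]
}}

```text
clock: 20.0
tool_pos: [0.5522, 0.0145, 0.0222]
eef_rot: [0.051, 0.998, -0.01, -0.041]
contact_force: [-0.1, 0.2, 0.3]
opening: 0.446
```

Run:
```python
from h import *
print(press(r.get_state()['tool_pos']))
plan(*unp(-.067,-.003),.0235,3.03,0,lin=.025);tilt()
d=snap('scene');c=cv2.cvtColor(d['frame'],cv2.COLOR_RGB2BGR)[180:300,190:340];cv2.imwrite('pics/s13.png',cv2.resize(c,None,fx=4.5,fy=4.5,interpolation=cv2.INTER_CUBIC))
```

```text
[[-0.09429576 -0.00416597]]
pos [0.5522 0.0145 0.0222] yaw 3.0392 F [-0.1  0.2  0.3] op 0.446 t 20.0 need rows 2 tilt [ 0.0807 -0.0247 -0.9964]
tooldelta [-0.0271  0.0008 -0.0035] yaw 0.009
tiltw [-0.0828 -0.0164] q [ 0.229  1.027 -0.61   1.819  0.884  0.693  0.549]
```

View pics/s13.png

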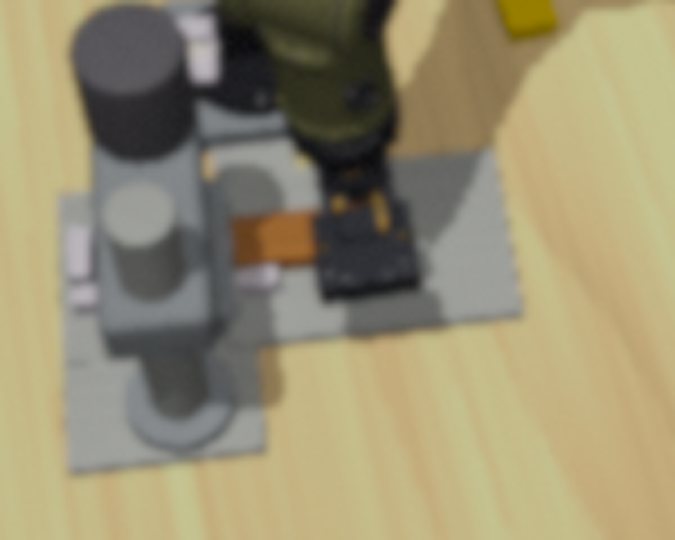

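{"api": "play_rows", "payload": {
  "targets": [
    {"jaw":1,"dx":-0.008,"dy":0,"dz":-0.0008,"yaw":0.003},
    {"jaw":1,"dx":-0.008,"dy":0,"dz":-0.0008,"yaw":0.003},
    {"jaw":1,"dx":-0.005,"dy":0,"dz":-0.0005,"yaw":0.003},
    {"jaw":1,"dx":-0.002,"dy":0,"dz":0,"yaw":0},
    {"jaw":1,"dx":0,"dy":0,"dz":0,"yaw":0}
  ]
}}

```text
clock: 20.55
tool_pos: [0.575, 0.0122, 0.0222]
eef_rot: [0.055, 0.998, -0.011, -0.042]
contact_force: [-1.3, -0.8, 1.5]
opening: 0.448
```

Run:
```python
from h import *
print(press(r.get_state()['tool_pos']))
plan(*unp(-.067,-.003),.0235,3.03,0,lin=.025);tilt()
```

```text
[[-0.07140736 -0.0039495 ]]
pos [0.575  0.0122 0.0222] yaw 3.0309 F [-1.3 -0.8  1.5] op 0.448 t 20.55 need rows 1 tilt [ 0.0828 -0.0265 -0.9962]
tooldelta [-0.0043  0.0009 -0.0017] yaw 0.001
tiltw [-0.0852 -0.0173] q [ 0.236  1.047 -0.626  1.745  0.854  0.747  0.598]
```

{"api": "play_rows", "payload": {
  "targets": [
    {"jaw":1,"dx":-0.003,"dy":0,"dz":-0.0003,"yaw":0},
    {"jaw":1,"dx":-0.002,"dy":0,"dz":-0.0002,"yaw":0},
    {"jaw":1,"dx":-0.002,"dy":0,"dz":0,"yaw":0},
    {"jaw":1,"dx":-0.001,"dy":0,"dz":0,"yaw":0},
    {"jaw":1,"dx":-0.001,"dy":0,"dz":0,"yaw":0}
  ]
}}

```text
clock: 21.05
tool_pos: [0.5771, 0.0119, 0.0222]
eef_rot: [0.054, 0.997, -0.012, -0.049]
contact_force: [-5.1, 0.6, 3.7]
opening: 0.444
```

Run:
```python
from h import *
print(press(r.get_state()['tool_pos']))
plan(*unp(-.067,-.003),.0235,3.03,0,lin=.025);tilt()
```

```text
[[-0.0692651  -0.00400862]]
pos [0.5771 0.0119 0.0222] yaw 3.0329 F [-5.1  0.6  3.7] op 0.444 t 21.05 need rows 1 tilt [ 0.096  -0.0295 -0.9949]
tooldelta [-0.0021  0.001  -0.0016] yaw 0.003
tiltw [-0.0986 -0.0191] q [ 0.238  1.054 -0.634  1.724  0.839  0.773  0.62 ]
```

Contact with the stop (Fx about -5 N at the expected x). Next I move left against the fence.

{"api": "play_rows", "payload": {
  "targets": [
    {"jaw":1,"dx":0.0,"dy":0.0015,"dz":0,"yaw":0},
    {"jaw":1,"dx":0.0,"dy":0.0015,"dz":0,"yaw":0},
    {"jaw":1,"dx":0,"dy":0.0015,"dz":0,"yaw":0},
    {"jaw":1,"dx":0,"dy":0.001,"dz":0,"yaw":0},
    {"jaw":1,"dx":0,"dy":0,"dz":0,"yaw":0}
  ]
}}

```text
clock: 21.55
tool_pos: [0.5771, 0.0123, 0.0222]
eef_rot: [0.055, 0.997, -0.017, -0.05]
contact_force: [-4.3, -0.4, 2.8]
opening: 0.441
```

Run:
```python
from h import *
print(press(r.get_state()['tool_pos']),r.get_state()['moment'])
plan(*unp(-.067,0),.0235,3.03,0,lin=.025);tilt()
d=snap('scene');c=cv2.cvtColor(d['frame'],cv2.COLOR_RGB2BGR)[180:300,190:340];cv2.imwrite('pics/s14.png',cv2.resize(c,None,fx=4.5,fy=4.5,interpolation=cv2.INTER_CUBIC))
```

```text
[[-0.06930225 -0.00356291]] [-0.00280674  0.44257621 -0.08051447]
pos [0.5771 0.0123 0.0222] yaw 3.0295 F [-4.3 -0.4  2.8] op 0.441 t 21.55 need rows 1 tilt [ 0.097  -0.0386 -0.9945]
tooldelta [-0.0022  0.0035 -0.0017] yaw -0.0
tiltw [-0.1006 -0.0277] q [ 0.23   1.054 -0.629  1.722  0.839  0.779  0.613]
```

View pics/s14.png

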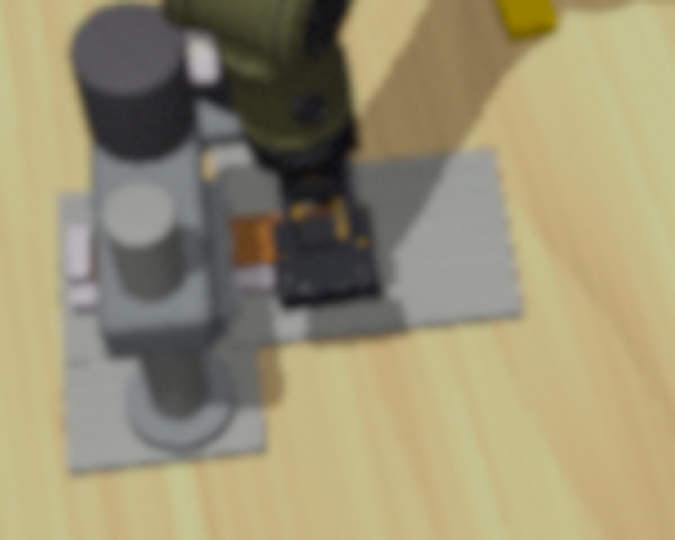

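{"api": "play_rows", "payload": {
  "targets": [
    {"jaw":1,"dx":0.003,"dy":0.002,"dz":-0.0005,"yaw":0},
    {"jaw":1,"dx":0.0,"dy":0.004,"dz":0,"yaw":0},
    {"jaw":1,"dx":0,"dy":0.003,"dz":0,"yaw":0},
    {"jaw":1,"dx":0,"dy":0.002,"dz":0,"yaw":0},
    {"jaw":1,"dx":0,"dy":0.002,"dz":0,"yaw":0}
  ]
}}

```text
clock: 22.1
tool_pos: [0.5756, 0.0156, 0.0225]
eef_rot: [0.059, 0.997, -0.025, -0.05]
contact_force: [-2.5, -4.9, 6.3]
opening: 0.448
```

Run:
```python
from h import *
print(press(r.get_state()['tool_pos']),r.get_state()['moment'])
plan(*unp(-.067,0),.0235,3.03,0,lin=.025);tilt()
```

```text
[[-0.07118267 -0.00043155]] [-0.828946    0.40943244 -0.04349155]
pos [0.5756 0.0156 0.0225] yaw 3.0203 F [-2.5 -4.9  6.3] op 0.448 t 22.1 need rows 1 tilt [ 0.0967 -0.0562 -0.9937]
tooldelta [-0.0041  0.0004 -0.0014] yaw -0.01
tiltw [-0.1027 -0.0444] q [ 0.21   1.05  -0.618  1.724  0.841  0.784  0.588]
```

{"api": "play_rows", "payload": {
  "targets": [
    {"jaw":1,"dx":-0.003,"dy":0.001,"dz":0,"yaw":-0.003},
    {"jaw":1,"dx":-0.003,"dy":0.001,"dz":0,"yaw":-0.003},
    {"jaw":1,"dx":-0.002,"dy":0.001,"dz":0,"yaw":-0.003},
    {"jaw":1,"dx":-0.001,"dy":0,"dz":0,"yaw":0},
    {"jaw":1,"dx":0,"dy":0,"dz":0,"yaw":0}
  ]
}}

```text
clock: 22.6
tool_pos: [0.5767, 0.0149, 0.0228]
eef_rot: [0.055, 0.996, -0.03, -0.058]
contact_force: [-1.9, -2.2, 1.7]
opening: 0.442
```

Run:
```python
from h import *
print(press(r.get_state()['tool_pos']),r.get_state()['moment'])
plan(*unp(-.067,0),.0235,3.03,0,lin=.025);tilt()
d=snap('wrist');save(d,'w15')
```

```text
[[-0.06999981 -0.00104507]] [-0.3282617  -0.07135316 -0.05232541]
pos [0.5767 0.0149 0.0228] yaw 3.0273 F [-1.9 -2.2  1.7] op 0.442 t 22.6 need rows 1 tilt [ 0.1118 -0.0664 -0.9915]
tooldelta [-0.0029  0.001  -0.0011] yaw -0.003
tiltw [-0.1184 -0.0536] q [ 0.208  1.057 -0.623  1.703  0.828  0.815  0.61 ]
```

View pics/w15.png

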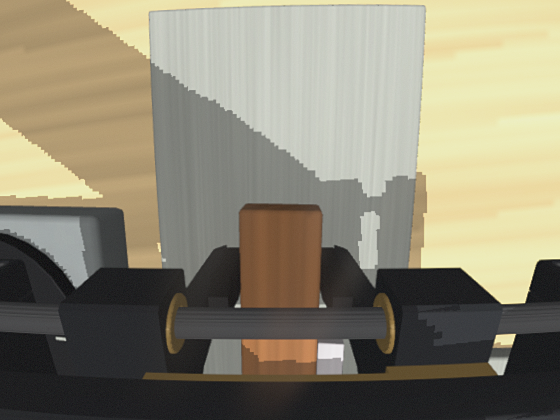

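The rail is home as far as contact tells. I'll release.

{"api": "play_rows", "payload": {
  "targets": [
    {"jaw":0.3,"dx":0,"dy":0,"dz":0,"yaw":0},
    {"jaw":0.3,"dx":0,"dy":0,"dz":0,"yaw":0},
    {"jaw":0.3,"dx":0,"dy":0,"dz":0,"yaw":0},
    {"jaw":0.3,"dx":0,"dy":0,"dz":-0.01,"yaw":0},
    {"jaw":0.3,"dx":0,"dy":0,"dz":-0.015,"yaw":0}
  ]
}}

```text
clock: 23.15
tool_pos: [0.5816, 0.0193, 0.0471]
eef_rot: [0.054, 0.997, -0.027, -0.056]
contact_force: [-0.1, -0.7, 0.7]
opening: 0.701
```

{"api": "play_rows", "payload": {
  "targets": [
    {"jaw":0.3,"dx":0.01,"dy":0,"dz":-0.015,"yaw":0},
    {"jaw":0.3,"dx":0.02,"dy":0,"dz":-0.015,"yaw":0},
    {"jaw":0.3,"dx":0.03,"dy":0,"dz":-0.01,"yaw":0},
    {"jaw":0.6,"dx":0.03,"dy":0,"dz":0,"yaw":0},
    {"jaw":1,"dx":0.015,"dy":0,"dz":0,"yaw":0}
  ]
}}

```text
clock: 23.65
tool_pos: [0.4826, 0.0359, 0.1078]
eef_rot: [0.055, 0.997, -0.025, -0.05]
contact_force: [0.1, 0.5, -0.0]
opening: 0.544
```

Run:
```python
from h import *
print(press(r.get_state()['tool_pos']))
plan(*unp(-.13,0),.03,3.03,0,lin=.025);tilt()
d=snap('scene');c=cv2.cvtColor(d['frame'],cv2.COLOR_RGB2BGR)[180:300,190:340];cv2.imwrite('pics/s16.png',cv2.resize(c,None,fx=4.5,fy=4.5,interpolation=cv2.INTER_CUBIC))
W=cloud(d);f=d['frame'].astype(int);A=press(W.reshape(-1,3));c=f.reshape(-1,3);P=W.reshape(-1,3)
m=(A[:,0]>-.12)&(A[:,0]<.12)&(np.abs(A[:,1])<.05)&(P[:,2]<.045)&(P[:,2]>.02)&(c[:,0]-c[:,2]>60)
Q=A[m];print(len(Q),np.percentile(Q,[1,50,99],axis=0).round(4),np.percentile(P[m,2],[5,50,95]),cv2.minAreaRect((Q*1000).astype(np.float32)))
d=snap('wrist');save(d,'w16');np.savez('w16.npz',**{k:d[k] for k in('frame','z_map','mtx','dist_coeffs','T')})
```

```text
[[-0.16589961  0.0092664 ]]
pos [0.4826 0.0359 0.1078] yaw 3.0277 F [ 0.1  0.5 -0. ] op 0.544 t 23.65 need rows 4 tilt [ 0.0972 -0.0554 -0.9937]
tooldelta [-0.0433 -0.0051  0.0743] yaw -0.002
tiltw [-0.1028 -0.0443] q [ 0.211  0.846 -0.674  1.981  0.793  0.734  0.478]
301 [[-0.0978 -0.0186]
 [-0.0541  0.0009]
 [-0.0062  0.0186]] [0.02887167 0.0333883  0.03745108] ((-52.080806732177734, 0.22773361206054688), (93.71774291992188, 39.433406829833984), 0.5298012495040894)
```

View pics/s16.png

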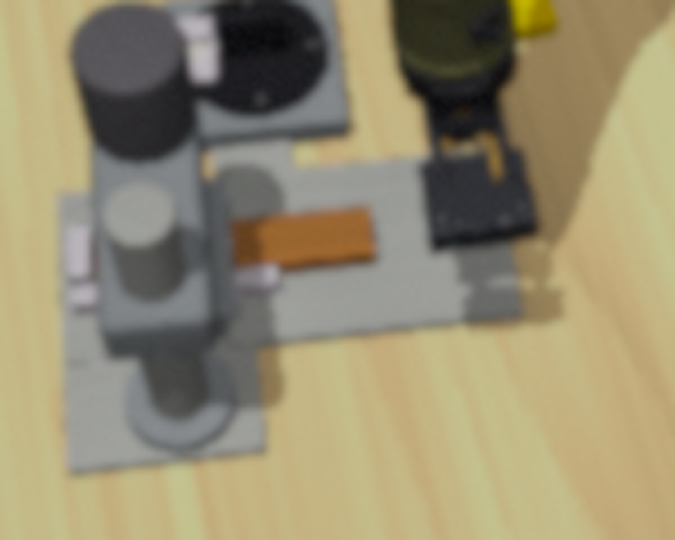

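View pics/w16.png

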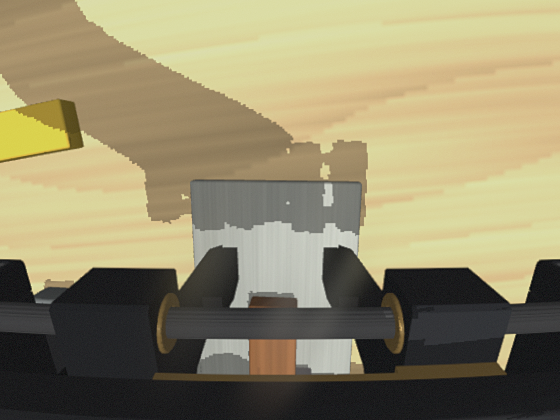

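The rail lies flat (top z 32 mm), rear end at press x about -98 to -99, roughly parallel to the fence. I'll nudge its rear end with closed fingers to seat it on the stop.

Run:
```python
from h import *
plan(*unp(-.14,0),.028,3.03,10,lin=.03)
```

```text
pos [0.4831 0.0359 0.1076] yaw 3.029 F [ 0.4 -1.   0.2] op 0.448 t 23.75 need rows 3 tilt [ 0.0974 -0.0557 -0.9937]
tooldelta [-0.033  -0.005   0.0772] yaw -0.001
{'dx': np.float64(-0.011), 'dy': np.float64(-0.0017), 'dz': np.float64(0.0257), 'yaw': np.float64(-0.0003)}
{'dx': np.float64(-0.011), 'dy': np.float64(-0.0017), 'dz': np.float64(0.0257), 'yaw': np.float64(-0.0003)}
{'dx': np.float64(-0.011), 'dy': np.float64(-0.0017), 'dz': np.float64(0.0257), 'yaw': np.float64(-0.0003)}
```

{"api": "play_rows", "payload": {
  "targets": [
    {"jaw":1,"dx":-0.005,"dy":-0.002,"dz":0.02,"yaw":0},
    {"jaw":1,"dx":-0.006,"dy":-0.002,"dz":0.025,"yaw":0},
    {"jaw":1,"dx":-0.006,"dy":-0.001,"dz":0.02,"yaw":0},
    {"jaw":1,"dx":-0.004,"dy":0,"dz":0.006,"yaw":0},
    {"jaw":1,"dx":0,"dy":0,"dz":0,"yaw":0}
  ]
}}

```text
clock: 24.25
tool_pos: [0.5038, 0.0256, 0.0372]
eef_rot: [0.056, 0.997, -0.024, -0.044]
contact_force: [-0.0, -0.8, -0.4]
opening: 0.011
```

Run:
```python
from h import *
print(press(r.get_state()['tool_pos']))
plan(*unp(-.109,0),.025,3.03,10,lin=.01)
```

```text
[[-0.14366789  0.00146167]]
pos [0.5038 0.0256 0.0372] yaw 3.0274 F [-0.  -0.8 -0.4] op 0.011 t 24.25 need rows 4 tilt [ 0.0852 -0.0536 -0.9949]
tooldelta [-0.0356 -0.0009  0.0093] yaw -0.003
{'dx': np.float64(-0.0089), 'dy': np.float64(-0.0002), 'dz': np.float64(0.0023), 'yaw': np.float64(-0.0007)}
{'dx': np.float64(-0.0089), 'dy': np.float64(-0.0002), 'dz': np.float64(0.0023), 'yaw': np.float64(-0.0007)}
{'dx': np.float64(-0.0089), 'dy': np.float64(-0.0002), 'dz': np.float64(0.0023), 'yaw': np.float64(-0.0007)}
{'dx': np.float64(-0.0089), 'dy': np.float64(-0.0002), 'dz': np.float64(0.0023), 'yaw': np.float64(-0.0007)}
```

{"api": "play_rows", "payload": {
  "targets": [
    {"jaw":1,"dx":-0.003,"dy":0,"dz":0.007,"yaw":0},
    {"jaw":1,"dx":-0.007,"dy":0,"dz":0.004,"yaw":0},
    {"jaw":1,"dx":-0.007,"dy":0,"dz":0,"yaw":0},
    {"jaw":1,"dx":-0.005,"dy":0,"dz":-0.0005,"yaw":0},
    {"jaw":1,"dx":-0.003,"dy":0,"dz":0,"yaw":0}
  ]
}}

```text
clock: 24.75
tool_pos: [0.5317, 0.0229, 0.0263]
eef_rot: [0.056, 0.997, -0.024, -0.042]
contact_force: [-0.6, 0.4, -0.1]
opening: 0.008
```

Run:
```python
from h import *
print(press(r.get_state()['tool_pos']))
plan(*unp(-.109,0),.025,3.03,0,lin=.01)
```

```text
[[-0.11565589  0.00185191]]
pos [0.5317 0.0229 0.0263] yaw 3.0273 F [-0.6  0.4 -0.1] op 0.008 t 24.75 need rows 1 tilt [ 0.081  -0.0519 -0.9954]
tooldelta [-0.0067 -0.0018  0.0009] yaw -0.003
```

{"api": "play_rows", "payload": {
  "targets": [
    {"jaw":1,"dx":-0.003,"dy":-0.001,"dz":0,"yaw":0},
    {"jaw":1,"dx":-0.003,"dy":-0.001,"dz":0,"yaw":0},
    {"jaw":1,"dx":-0.003,"dy":0,"dz":0,"yaw":0},
    {"jaw":1,"dx":-0.003,"dy":0,"dz":0,"yaw":0},
    {"jaw":1,"dx":-0.003,"dy":0,"dz":0,"yaw":0}
  ]
}}

```text
clock: 25.25
tool_pos: [0.5369, 0.0204, 0.0262]
eef_rot: [0.054, 0.997, -0.025, -0.051]
contact_force: [-6.4, 0.9, 6.2]
opening: 0.008
```

Run:
```python
from h import *
print(press(r.get_state()['tool_pos']))
plan(*unp(-.109,0),.025,3.03,0,lin=.01)
```

```text
[[-1.10160569e-01 -2.48244789e-06]]
pos [0.5369 0.0204 0.0262] yaw 3.0296 F [-6.4  0.9  6.2] op 0.008 t 25.25 need rows 1 tilt [ 0.099  -0.0548 -0.9936]
tooldelta [-0.0013  0.0001  0.001 ] yaw -0.0
```

The push meets a firm 6 N with the rail's rear end at about x -100 mm, so the rail is seated on the stop. I'll back off and rise for a look at the fence side.

{"api": "play_rows", "payload": {
  "targets": [
    {"jaw":1,"dx":0.008,"dy":0,"dz":0,"yaw":0},
    {"jaw":1,"dx":0.012,"dy":0,"dz":0,"yaw":0},
    {"jaw":1,"dx":0.005,"dy":0,"dz":-0.02,"yaw":0},
    {"jaw":1,"dx":0,"dy":0,"dz":-0.04,"yaw":0},
    {"jaw":1,"dx":0,"dy":0,"dz":-0.045,"yaw":0}
  ]
}}

```text
clock: 25.75
tool_pos: [0.5168, 0.0262, 0.131]
eef_rot: [0.053, 0.997, -0.027, -0.057]
contact_force: [1.3, -0.3, -0.5]
opening: 0.008
```

{"api": "play_rows", "payload": {
  "targets": [
    {"jaw":1,"dx":0,"dy":0,"dz":-0.045,"yaw":0},
    {"jaw":1,"dx":0,"dy":0,"dz":-0.04,"yaw":0},
    {"jaw":1,"dx":0,"dy":0,"dz":-0.02,"yaw":0},
    {"jaw":1,"dx":0,"dy":0,"dz":0,"yaw":0},
    {"jaw":1,"dx":0,"dy":0,"dz":0,"yaw":0}
  ]
}}

```text
clock: 26.25
tool_pos: [0.5307, 0.032, 0.2444]
eef_rot: [0.053, 0.997, -0.026, -0.052]
contact_force: [-0.8, -0.4, -1.2]
opening: 0.003
```

Run:
```python
from h import *
print(press(r.get_state()['tool_pos']))
plan(*unp(-.06,0),.26,3.03,0,lin=.03);tilt()
d=snap('wrist');save(d,'w17');np.savez('w17.npz',**{k:d[k] for k in('frame','z_map','mtx','dist_coeffs','T')})
```

```text
[[-0.11767118  0.01077907]]
pos [0.5307 0.032  0.2444] yaw 3.0321 F [-0.8 -0.4 -1.2] op 0.003 t 26.25 need rows 3 tilt [ 0.1003 -0.0579 -0.9933]
tooldelta [-0.0558 -0.0121 -0.0206] yaw 0.002
tiltw [-0.1059 -0.0469] q [ 0.297  0.713 -0.814  1.721  0.567  1.09   0.736]
```

View pics/w17.png

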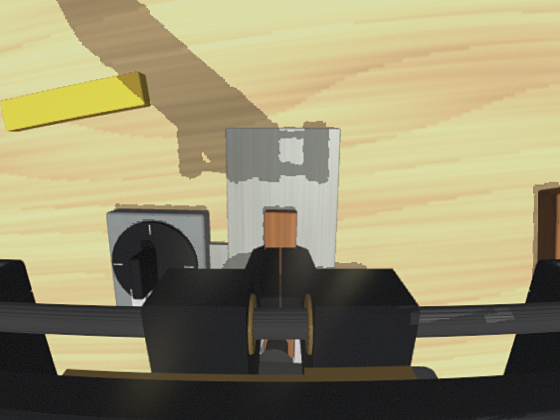

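{"api": "play_rows", "payload": {
  "targets": [
    {"jaw":0,"dx":0,"dy":0,"dz":-0.02,"yaw":0},
    {"jaw":0,"dx":0,"dy":0,"dz":-0.03,"yaw":0},
    {"jaw":0,"dx":-0.015,"dy":-0.003,"dz":-0.02,"yaw":0},
    {"jaw":0,"dx":-0.015,"dy":-0.003,"dz":0,"yaw":0},
    {"jaw":0,"dx":-0.01,"dy":0,"dz":0,"yaw":0}
  ]
}}

```text
clock: 26.8
tool_pos: [0.5728, 0.0223, 0.3032]
eef_rot: [0.052, 0.996, -0.03, -0.06]
contact_force: [-0.1, -0.2, 0.2]
opening: 0.439
```

{"api": "play_rows", "payload": {
  "targets": [
    {"jaw":0,"dx":0,"dy":0,"dz":0,"yaw":0},
    {"jaw":0,"dx":0,"dy":0,"dz":0,"yaw":0},
    {"jaw":0,"dx":0,"dy":0,"dz":0,"yaw":0},
    {"jaw":0,"dx":0,"dy":0,"dz":0,"yaw":0},
    {"jaw":0,"dx":0,"dy":0,"dz":0,"yaw":0}
  ]
}}

```text
clock: 27.3
tool_pos: [0.5699, 0.0214, 0.2978]
eef_rot: [0.051, 0.996, -0.031, -0.065]
contact_force: [-0.2, -0.0, 0.4]
opening: 0.889
```

Run:
```python
from h import *
print(press(r.get_state()['tool_pos']),r.get_state()['tool_pos'])
d=snap('wrist');save(d,'w18');np.savez('w18.npz',**{k:d[k] for k in('frame','z_map','mtx','dist_coeffs','T')})
```

```text
[[-0.07750592  0.0046675 ]] [0.56990136 0.02140078 0.29781614]
```

View pics/w18.png

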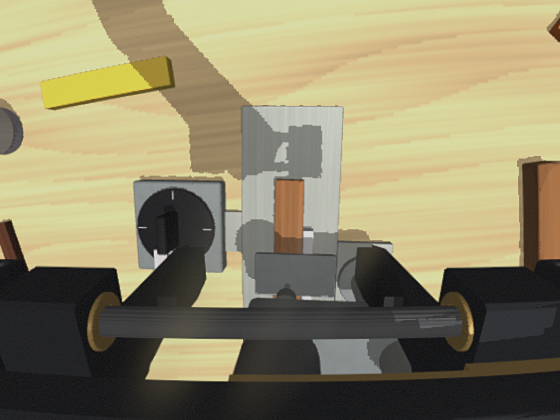

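Run:
```python
from h import *
d=dict(np.load('w18.npz'));f=cv2.cvtColor(d['frame'],cv2.COLOR_RGB2BGR)
cv2.imwrite('pics/w18c.png',cv2.resize(f[170:265,230:350],None,fx=6,fy=6,interpolation=cv2.INTER_NEAREST))
# rail edges at z=.032 by colour per row
fi=d['frame'].astype(int)
m=(fi[...,0]-fi[...,2]>50);L=[];Rr=[]
for v in range(186,250,2):
    u=np.where(m[v,265:312])[0]+265
    if len(u)<10: continue
    L.append(press(ray(d,u.min()-.5,v,.032))[0]);Rr.append(press(ray(d,u.max()+.5,v,.032))[0])
L=np.array(L)*1e3;Rr=np.array(Rr)*1e3
for n,a in(('right side',L),('left side',Rr)):
    k=np.polyfit(a[:,0],a[:,1],1);print(n,'slope',k[0].round(4),'y at -60',np.polyval(k,-60).round(2),a[:,0].min().round(0),a[:,0].max().round(0))
u=range(278,302);
vs=[np.where(m[165:200,uu])[0].min()+165-.5 for uu in u];print('rear end x',np.median([press(ray(d,uu,v,.032))[0,0] for uu,v in zip(u,vs)]))
for p in [(-.03,.02,.03),(-.2,.07,.012),(-.2,-.07,.012),(0,-.045,.046),(0,.065,.046),(-.1,-.02,.032),(-.1,.02,.032)]:
    print(p,proj(d,[*unp(p[0],p[1]),p[2]]).round(1))
```

```text
right side slope 0.0097 y at -60 -20.08 -91.0 -4.0
left side slope -0.0182 y at -60 18.5 -92.0 -5.0
rear end x -0.10026741400170106
(-0.03, 0.02, 0.03) [[303.2 230.4]]
(-0.2, 0.07, 0.012) [[343.1 105.9]]
(-0.2, -0.07, 0.012) [[240.8 105.5]]
(0, -0.045, 0.046) [[255.  253.2]]
(0, 0.065, 0.046) [[336.1 255.8]]
(-0.1, -0.02, 0.032) [[274.8 179.5]]
(-0.1, 0.02, 0.032) [[304.5 180. ]]
```

View pics/w18c.png

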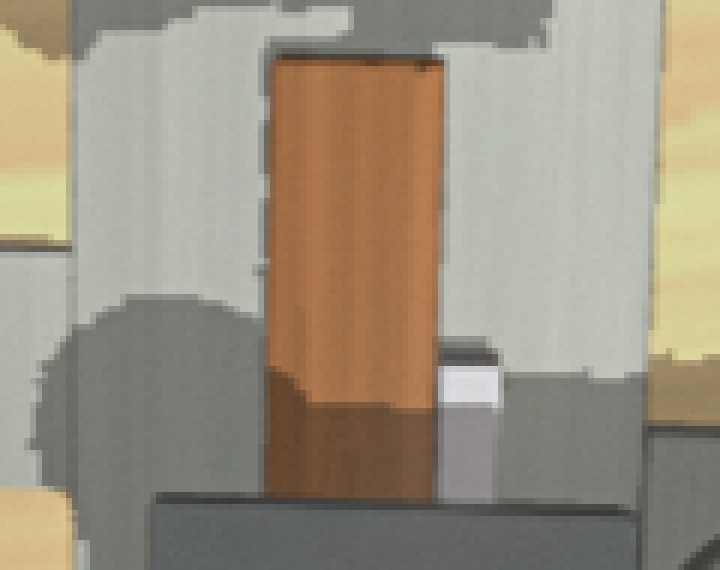

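The rail's left edge (col 303.0) meets the fence face (col 303.3) at row 231. Its rear end is at row 180, as predicted for home. Both agree with home to within 1 mm. I'll move aside for a final check of the window and the bystanders.

{"api": "play_rows", "payload": {
  "targets": [
    {"jaw":0,"dx":0.015,"dy":-0.015,"dz":0,"yaw":0},
    {"jaw":0,"dx":0.025,"dy":-0.03,"dz":0,"yaw":0},
    {"jaw":0,"dx":0.015,"dy":-0.04,"dz":0,"yaw":0},
    {"jaw":0,"dx":0,"dy":-0.04,"dz":0,"yaw":0},
    {"jaw":0,"dx":0,"dy":-0.03,"dz":0,"yaw":0}
  ]
}}

```text
clock: 27.85
tool_pos: [0.4983, -0.1246, 0.316]
eef_rot: [0.045, 0.997, -0.03, -0.064]
contact_force: [0.2, -0.5, -0.8]
opening: 1.002
```

{"api": "play_rows", "payload": {
  "targets": [
    {"jaw":0,"dx":-0.02,"dy":-0.01,"dz":0,"yaw":0},
    {"jaw":0,"dx":-0.03,"dy":0,"dz":0,"yaw":0},
    {"jaw":0,"dx":-0.03,"dy":0,"dz":0,"yaw":0},
    {"jaw":0,"dx":0,"dy":0,"dz":0,"yaw":0},
    {"jaw":0,"dx":0,"dy":0,"dz":0,"yaw":0}
  ]
}}

```text
clock: 28.35
tool_pos: [0.5761, -0.1512, 0.3072]
eef_rot: [0.051, 0.996, -0.032, -0.064]
contact_force: [0.5, 0.8, 0.8]
opening: 0.998
```

Run:
```python
from h import *
s=r.get_state();print(press(s['tool_pos']),s['tool_pos'],s['contact_force'],s['clock'])
d=snap('wrist');save(d,'w19');np.savez('w19.npz',**{k:d[k] for k in('frame','z_map','mtx','dist_coeffs','T')})
d=snap('top');save(d,'t19');d=snap('scene');save(d,'s19')
```

```text
[[-0.05206323 -0.16612188]] [ 0.57609619 -0.15116215  0.30722669] [0.47843528 0.75781482 0.75996867] 28.35
```

View pics/w19.png

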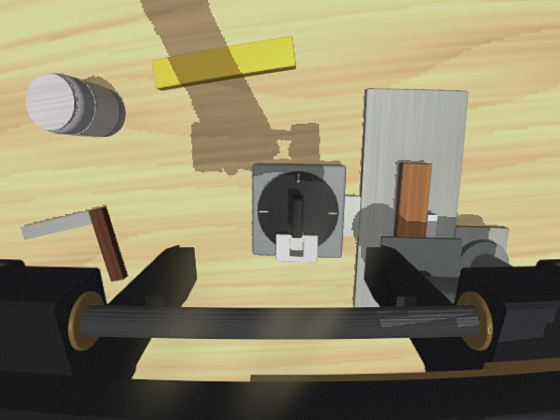

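View pics/s19.png

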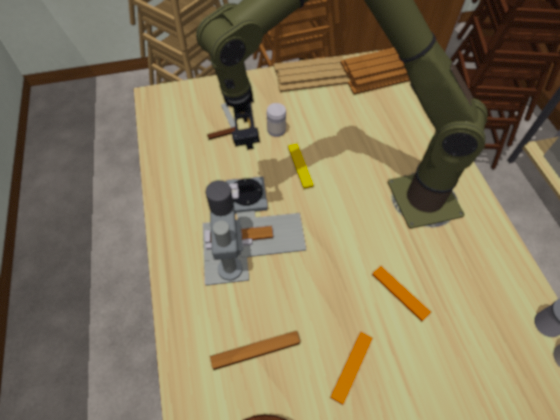

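View pics/t19.png

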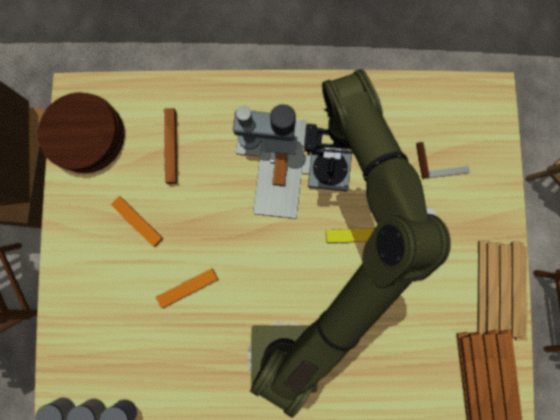

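Run:
```python
from h import *
d=dict(np.load('w19.npz'));f=cv2.cvtColor(d['frame'],cv2.COLOR_RGB2BGR)
cv2.imwrite('pics/w19c.png',cv2.resize(f[155:270,245:355],None,fx=5,fy=5,interpolation=cv2.INTER_CUBIC))
# wheel angle: opposite tick marks
g=cv2.cvtColor(f,cv2.COLOR_BGR2GRAY)
def cen(u0,v0,u1,v1,t=110):
    s=g[v0:v1,u0:u1];b=np.argwhere(s>t);return b[:,1].mean()+u0,b[:,0].mean()+v0
a=ray(d,*cen(258,204,272,220),.04);b=ray(d,*cen(326,206,336,220),.04);print(cen(258,204,272,220),cen(326,206,336,220),a,b)
v=a-b;print('tick axis angle rel press y', (np.arctan2(v[1],v[0])+.112+np.pi/2+np.pi/2)%np.pi-np.pi/2)
```

```text
(np.float64(263.0), np.float64(211.4375)) (np.float64(331.1666666666667), np.float64(212.66666666666666)) [ 0.59374663 -0.1948125   0.04      ] [ 0.6034676  -0.10178163  0.04      ]
tick axis angle rel press y 0.007886000895705791
```

View pics/w19c.png

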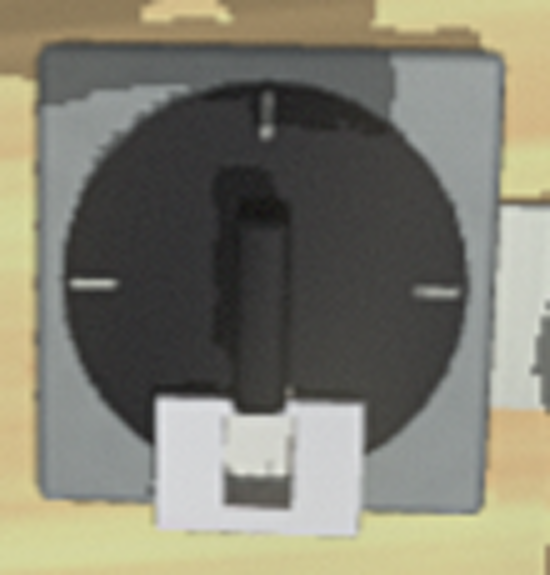

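The window at crop (258,450) is filled by the white sector and the wheel angle is about 0.01 rad. The leg, tin and square are where they were, and the gripper is clear in the air. I'm handing in.

Run:
```python
from h import *
print(r.finish_job(), r.get_state()['clock'])
```

```text
the job is handed in; nothing more can be done
the job is handed in; nothing more can be done
```

The press is ready and I handed the job in at about 28.5 s of the 61 s limit; the hand-in reports no verdict.

I turned the depth wheel clockwise by its grip first. I then carried the brown rail to the press and slid it under the guard onto the stop and fence, let go, and nudged its rear end home with closed fingers.

**Last checks:**
- **Wheel:** the white sector fills the window, and the wheel angle reads about 0.01 rad.
- **Rail:** it lies flat, with its top at about 32 mm. Its rear end is at x -100 mm, as expected when the front is on the stop. The end nudge met a firm 6 N.
- **Fence:** no visible gap at the fence's front end. The rail's rear left edge is within about 1 mm of where it should be. The part under the guard could not be seen.
- **Bystanders:** the leg and square look unmoved in the last top and scene pictures, and the tin in the scene picture. The gripper is open, in the air and touching nothing.

**One thing off:** the tool's tilt drifted by up to about 0.13 rad along the way. It did not affect where the rail ended up.

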